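Put the router set-up bars away

ROBOT

A 6-joint arm with a two-finger parallel gripper is mounted at the origin on the work surface. World frame = base frame: x ahead of the robot, y to its left, z up, the work surface at z = 0. Lengths are in mm, angles in degrees, forces in N, time in s.
With the tool pointing down it reaches from about 425 to 1125 mm from the base axis. Payload 14.9 kg.
Tool frame: the origin (TCP) lies midway between the tips of the shut fingers; the grasp point (between the pads) lies 19 mm behind it; z points along the fingers, y is the line along which they close (so a half turn about z gives the same grasp; the last joint's range is limited). The gripper opens to 91 mm and grips with 3 to 60 N. Pads are 32 mm wide; open, the fingers measure 118 mm over their backs; the gripper's body (76 mm by 178 mm) begins 60 mm behind the grasp point.
Start: joints at [-73.929, 21.709, 99.362, -0, 58.929, -1.908], TCP at [216.068, -665.832, 213.932] pointing down, gripper open.
Joint ranges: [-158.91, 158.91], [-42.39, 125.64], [0.06, 152.35], [-60.88, 240.88], [17.5, 164.5], [-176.32, 176.32]. Speed limits (degrees/s): [108.29, 108.29, 136.94, 180, 180, 180].

INTERFACE

Orientations are given as a 3x3 rotation matrix whose columns are the frame's x, y, z axes.
In Python, from cell import ctrl gives the robot as it stands.
- The arm moves only by the tool carry_out, never from a script. Its argument "targets" is a list of rows, each a list of 4 numbers: the shift along the tool's x, y, z scaled (see below), then the turn about the tool's z scaled (see below). In form: [[tx, ty, tz, turn], ...]. A call has 1 to 12 rows; each row shifts and turns the commanded pose from where the row before left it, along the tool's axes as they then stand; what a row does not reach is not made up. The controller multiplies each number of a shift by 0.08 m and each number of a turn by 90 degrees. A row lasts 1/12 s, in which the tool goes at most 41.7 mm and 7.16 degrees, less where a joint would pass 70% of its speed; a pose out of reach is approached as far as the arm can. A call with a number of a shift or a turn outside -1 to 1 is refused whole. A call with a gripper value outside its range is refused whole. "grip" is the opening, from 0 (shut) to 1 (fully open), set as the call begins (left out, the last holds). The fingers move at their own pace and stop on an object; "force" is the grip in N (left out, the last holds). Time passes only in rows, so rows that do not move let the fingers close. It gives the time, the measured TCP pose, the force, the opening and the grip force at its end, in the units of the state.
- ctrl.observe(): the state, without advancing time (a new reading comes with each control period).
- ctrl.snapshot(name): name is "scene" or "top" or "wrist"; returns a dict with "frame" (400x640x3 uint8, red, green, blue), "z_map" (400x640 float32, mm along the optical axis (not along the pixel's ray), 0 where there is no reading), "fx", "fy", "cx", "cy" (pixels), "xyz" and "rotation" of the camera in the world; the wrist camera has in their place "hand_eye" (4x4, takes a point from camera to tool coordinates, whose origin is the TCP and whose axes are the flange's). Camera axes: x right, y down, z forward; pixel columns grow to the right and rows downward; lengths in mm; the calibration is good to about 2 mm. A picture is of the moment at which its call begins: read the wrist's pose just before it.
- ctrl.sign_off(): hands the job in; it is judged then, once.
The state is a dict: "clock": time; "joint_positions": joint angles; "dq": joint speeds; "effort": joint torques, N m; "position": TCP position; "orientation": TCP orientation; "force": force on the tool from outside, world axes, zero at the start; "ft_torque": the same for the moment, N m; "opening": finger opening in mm; "finger_force": force on a finger pad.
Only numpy, scipy, OpenCV 4.12 (cv2) and the standard library are available. Lean on these libraries where they do the work, as an engineer would, in place of code of your own. Each camera call takes 0.05 s, during which the arm holds its last target. There are 200 camera calls.

TASK

Put the router's set-up kit away: pull the low drawer unit's drawer fully open, and put the stepped gauge block and every bar that is in the plywood rack into it, then push the drawer fully shut. A bar comes out only by raising its free end over the rack's front lip and drawing it out lengthwise, tilted, through its slot. Leave the trim router, spirit level, spray can and tape measure where they are.

Things in the scene. Friction and masses are not known exactly. Their poses are not given: they have to be found in the camera images.
- bar1: identical flat aluminium bar, 20 mm wide (x), 180 mm long (y), 12 mm thick (z), 0.12 kg give or take; origin at the centre of its underside. It starts lying on the rack's floor in the first lane (x = -84 mm of the rack), one end sticking 60 to 75 mm out through the slot into the apron. May be absent
- bar2: identical flat aluminium bar, 20 mm wide (x), 180 mm long (y), 12 mm thick (z), 0.12 kg give or take; origin at the centre of its underside. It starts lying on the rack's floor in the second lane (x = -28 mm of the rack), one end sticking 60 to 75 mm out through the slot into the apron. May be absent
- bar3: identical flat aluminium bar, 20 mm wide (x), 180 mm long (y), 12 mm thick (z), 0.12 kg give or take; origin at the centre of its underside. It starts lying on the rack's floor in the third lane (x = +28 mm of the rack), one end sticking 60 to 75 mm out through the slot into the apron. May be absent
- bar4: identical flat aluminium bar, 20 mm wide (x), 180 mm long (y), 12 mm thick (z), 0.12 kg give or take; origin at the centre of its underside. It starts lying on the rack's floor in the fourth lane (x = +84 mm of the rack), one end sticking 60 to 75 mm out through the slot into the apron. May be absent
- rack: fixed plywood bar rack, 244 wide (x), 261 deep (y), 70 mm high; origin at table level under the middle of its slot wall's front (-y) face. Floor top z 8. Slot wall 10 mm thick; four slots 30 mm wide centred at x -84, -28, 28, 84 mm, from the floor (z 8) up to z 54. Bay behind (y 10 to 160) is roofed and closed, roof top z 70; the apron in front (y 0 to -85) is open above
- rack_lip (a point): middle of the top of the lip that closes the apron's front (-y) edge, 44 mm above the table, 36 above the rack floor, 8 mm thick (rack y -85 to -93), full width, same axes as the rack. It stops a bar being drawn out level: raise the free end until the bar slopes about 0.23 rad, tail still on the floor inside, then draw it along its own length, -y and up
- drawer (a joint): how far the drawer is open, m: 0 fully shut, 0.200 fully open; it starts a little ajar, slides with about 2 N of friction and stays where it is left. The fixed wooden unit around it is 314 mm wide; its top board is 66 to 74 mm above the table, so nothing may stand higher in the drawer; it leaves the whole inner floor uncovered when the drawer is fully open
- drawer_handle (a point): centre of the drawer's bar handle, moves with it; 110 mm long (y), 10 thick (x), 12 high, 38 mm in front of the drawer's face, 50 above the table; x points into the unit, the drawer opens to -x. Front 14 mm thick, 312 wide, top 64 above the table. The drawer's inner floor, 190 (x) by 270 mm (y), is centred 147 mm behind (+x) and 24 below this point; side and back walls 32 mm high
- gauge: steel stepped depth gauge block, 60 mm long (x), 32 mm wide (y), 0.15 kg; three 20 mm steps 16, 24 and 32 mm high, the tallest at +x; origin at the centre of its underside; starts on the table between the rack and the drawer unit
- router: trim router standing on its base, 90 mm square and 205 mm high, to be left alone; origin at the centre of its underside
- level: aluminium spirit level with red ends, 200 x 47 x 24 mm, lying along its x, to be left alone; origin at the centre of its underside
- spray: spray can, 56 mm across, 180 mm high, to be left alone; origin at the centre of its underside
- tape: yellow tape measure, 70 x 62 x 34 mm, to be left alone; origin at the centre of its underside
There are look-alikes about, which are no part of the job. Leave any pink look-alike of the bar2 alone.

How it is judged (in metres and radians):
On the way, in this order (a step that is already met when the one before it is completed fails the run):
1. the drawer is pulled open (at least 170 mm) (value of joint drawer above 0.17 m), for 0.2 s.
2. the gauge block and every bar present lie in the drawer (x of bar1 in the frame of drawer_handle between 0.052 and 0.242 m and y of bar1 in the frame of drawer_handle between -0.135 and 0.135 m and z of bar1 in the frame of drawer_handle between -0.034 and 0.016 m and x of bar2 in the frame of drawer_handle between 0.052 and 0.242 m and y of bar2 in the frame of drawer_handle between -0.135 and 0.135 m and z of bar2 in the frame of drawer_handle between -0.034 and 0.016 m and x of bar3 in the frame of drawer_handle between 0.052 and 0.242 m and y of bar3 in the frame of drawer_handle between -0.135 and 0.135 m and z of bar3 in the frame of drawer_handle between -0.034 and 0.016 m and x of bar4 in the frame of drawer_handle between 0.052 and 0.242 m and y of bar4 in the frame of drawer_handle between -0.135 and 0.135 m and z of bar4 in the frame of drawer_handle between -0.034 and 0.016 m and x of gauge in the frame of drawer_handle between 0.052 and 0.242 m and y of gauge in the frame of drawer_handle between -0.135 and 0.135 m and z of gauge in the frame of drawer_handle between -0.034 and 0.016 m), for 0.2 s.
At the end, for the whole second after the job is handed in: the drawer is shut to within 8 mm, with the gauge block and every bar present inside it, on its floor or on one another (undersides less than 40 mm above the drawer's floor), all at rest (all of step 2 and value of joint drawer below 0.008 m and linear speed of each of bar1, bar2, bar3, bar4, gauge below 0.02 m/s); the robot touches nothing.
It fails at once if the trim router is moved more than 30 mm (distance of router from where it was at the start of the episode above 0.03 m).
It fails at once if the spirit level is moved more than 30 mm (distance of level from where it was at the start of the episode above 0.03 m).
It fails at once if the spray can is moved more than 30 mm (distance of spray from where it was at the start of the episode above 0.03 m).
It fails at once if the tape measure is moved more than 30 mm (distance of tape from where it was at the start of the episode above 0.03 m).
Of bar1, bar2, bar3, bar4 only 2 to 4 are there at a start; the rules pass over those that are not, and their reading is None.
At some moment in a run one of gauge may be knocked a few centimetres aside while the robot is not near it.
Once in a run the grip may slacken for a moment while it holds something.
It also fails if it takes over 210 s, if anything falls off the work surface, if the arm or the gripper's body presses on something with over 40 N, if the wrist force passes 120 N, or if a joint passes its speed limit or range.

## Working session

There is one attempt and no reset: what is moved stays moved. The work goes in short steps, Python scripts to look and compute and a tool call to move; the robot and the scene stay as the last step left them, time stands still between calls to the robot, and variables do not carry over. Pictures are saved under pics/ and viewed, at most 14 in all, crops included, and the job is handed in when it is done.

Besides the shell and the picture viewer there is one more tool, called after "Request:" in YAML: its name, and indented under it one key for each argument. carry_out: Moves the arm, as the interface text tells. Its arguments: {"type":"object","properties":{"targets":{"type":"array"},"grip":{"type":"number"},"force":{"type":"number"}},"required":["targets"]}

```bash
mkdir -p pics; cat > h.py <<'E'
from cell import ctrl
import numpy as np, cv2
def snap(n):
    o=ctrl.observe(); s=ctrl.snapshot(n)
    if n=="wrist":
        H=np.array(s["hand_eye"]);R=np.array(o["orientation"]).reshape(3,3);p=np.array(o["position"])
        s["R"]=R@H[:3,:3]; s["t"]=R@H[:3,3]+p
    else: s["R"]=np.array(s["rotation"]).reshape(3,3); s["t"]=np.array(s["xyz"])
    z=s["z_map"]; v,u=np.mgrid[:z.shape[0],:z.shape[1]]
    P=np.stack([(u-s["cx"])/s["fx"]*z,(v-s["cy"])/s["fy"]*z,z],-1)
    s["W"]=P@s["R"].T+s["t"]; s["W"][z==0]=np.nan
    return s
def save(s,f,crop=None,k=1):
    im=s["frame"][...,::-1]
    if crop: a,b,c,d=crop; im=im[b:d,a:c]
    cv2.imwrite("pics/"+f,cv2.resize(im,None,fx=k,fy=k))
E
python3 - <<'E'
from h import *
for n in("top","scene"):
    s=snap(n); save(s,n+"0.png"); np.savez(n+"0.npz",W=s["W"],f=s["frame"])
    print(n,s["t"],s["R"].round(2).tolist(),s["fx"])
o=ctrl.observe();print({k:np.round(v,2).tolist() for k,v in o.items()})
E
```

```text
top [ 316.85010512   -8.05501653 1204.03909411] [[0.01, -0.98, 0.21], [-1.0, -0.01, 0.0], [-0.0, -0.21, -0.98]] 401.83952154597887
scene [1299.36046425 -407.13332041 1177.73177911] [[0.46, 0.71, -0.53], [0.89, -0.36, 0.28], [0.01, -0.6, -0.8]] 475.51385896392225
{'clock': 0.1, 'joint_positions': [-73.93, 21.74, 99.39, 0.0, 58.93, -1.91], 'dq': [-0.03, -0.03, -0.23, -0.05, -0.03, -0.01], 'effort': [-0.0, -76.5, -43.53, 0.07, 0.04, -0.0], 'position': [215.97, -665.48, 213.35], 'orientation': [[0.95, 0.31, -0.0], [0.31, -0.95, 0.0], [0.0, -0.0, -1.0]], 'force': [0.78, -0.27, -0.01], 'ft_torque': [0.04, -0.02, 0.01], 'finger_force': 0.0, 'opening': 91.17}
```

View pics/top0.png

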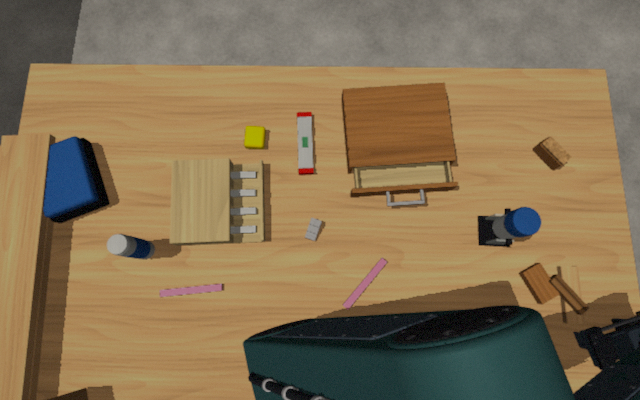

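View pics/scene0.png

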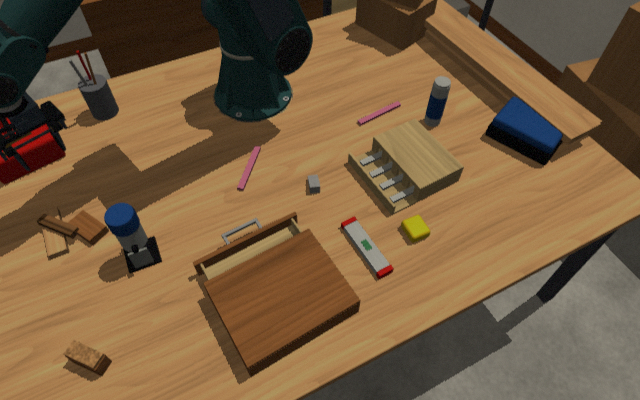

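The top view shows 4 bars in the rack apron (cols 232-257, rows 175-230), gauge at (313,229), drawer handle at (405,199), level at (305,143), tape at (255,137), spray at (122,246), router at (507,228), and two pink look-alikes at (192,290) and (366,283). The scene view agrees. Next I'll measure.

```bash
python3 - <<'E'
import numpy as np
d=np.load("top0.npz");W=d["W"]
def p(l,*uv):
    print(l,[W[v,u].round(0).tolist() for u,v in uv])
p("handle",(389,204),(405,204),(405,202),(422,203),(388,198)); p("front",(352,191),(452,186),(404,188)); p("unit",(350,95),(440,90),(352,162),(450,160))
p("bars",(240,175),(252,175),(240,193),(252,193),(240,211),(252,211),(240,230),(252,230))
p("roof",(178,165),(228,163),(178,240),(226,240));p("lip",(262,165),(262,200),(263,238)); 
p("gauge",(313,229),(316,223),(310,234),(307,237));p("pink",(382,263),(348,302),(366,283),(165,293),(220,288))
p("level",(305,115),(305,172));p("tape",(255,137));p("router",(490,230),(520,222));p("spray",(120,244))
# handle & gauge & bars by height segmentation
def box(l,x0,x1,y0,y1,z0,z1):
    m=(W[...,0]>x0)&(W[...,0]<x1)&(W[...,1]>y0)&(W[...,1]<y1)&(W[...,2]>z0)&(W[...,2]<z1)
    P=W[m];print(l,len(P),P.min(0).round(),P.max(0).round(),P.mean(0).round()); return P
import cv2
g=box("gauge",380,600,-70,60,9,60); print(cv2.minAreaRect(g[:,:2].astype(np.float32)))
box("front",400,700,-500,-50,58,70)
E
```

```text
handle [[550.0, -215.0, 57.0], [551.0, -262.0, 57.0], [557.0, -262.0, 56.0], [555.0, -312.0, 56.0], [569.0, -213.0, 55.0]]
front [[585.0, -107.0, 68.0], [605.0, -400.0, 63.0], [597.0, -259.0, 64.0]]
unit [[884.0, -102.0, 73.0], [902.0, -376.0, 76.0], [671.0, -107.0, 75.0], [681.0, -395.0, 72.0]]
bars [[642.0, 230.0, 21.0], [645.0, 195.0, 15.0], [586.0, 227.0, 21.0], [586.0, 191.0, 22.0], [531.0, 225.0, 19.0], [532.0, 189.0, 17.0], [473.0, 221.0, 23.0], [475.0, 187.0, 18.0]]
roof [[658.0, 406.0, 66.0], [666.0, 258.0, 68.0], [437.0, 387.0, 66.0], [438.0, 250.0, 69.0]]
lip [[674.0, 164.0, 25.0], [562.0, 158.0, 37.0], [450.0, 151.0, 29.0]]
gauge [[479.0, 5.0, 22.0], [495.0, -3.0, 33.0], [465.0, 14.0, 14.0], [455.0, 23.0, 22.0]]
pink [[382.0, -198.0, 15.0], [270.0, -98.0, 12.0], [325.0, -150.0, 13.0], [289.0, 431.0, 10.0], [305.0, 273.0, 12.0]]
level [[838.0, 35.0, 26.0], [653.0, 32.0, 25.0]]
tape [[760.0, 187.0, 36.0]]
router [[485.0, -526.0, 4.0], [478.0, -514.0, 208.0]]
spray [[413.0, 495.0, 180.0]]
gauge 233 [447. -15.  10.] [510.  32.  38.] [479.   7.  24.]
((478.54937744140625, 7.609735488891602), (31.859359741210938, 60.461421966552734), 70.5680923461914)
front 642 [ 549. -414.   58.] [698. -96.  70.] [ 607. -259.   64.]
```

```bash
cat >> h.py <<'E'
def go(x,y,z,psi=None,o=None):
    "print shift/turn from present pose to target, in tool units"
    o=o or ctrl.observe();R=np.array(o["orientation"]);p=np.array(o["position"])
    d=(R.T@(np.array([x,y,z])-p))/80; a=np.degrees(np.arctan2(R[1,0],R[0,0]))
    print("pos",p.round(1),"psi",round(a,2),"shift units",d.round(3),"turn",None if psi is None else round(-(psi-a)/90,4))
E
echo
```

Request:
carry_out:
  targets:
    - [0,0,-0.12,-0.07]
    - [0,0,-0.12,-0.07]
    - [0,0,-0.12,-0.07]
    - [0,0,-0.12,-0.07]
    - [0,0,-0.12,-0.07]
    - [0,0,-0.12,-0.07]
    - [0,0,-0.12,-0.07]
    - [0,0,-0.12,-0.07]
    - [0,0,-0.12,-0.07]
    - [0,0,-0.12,-0.07]
    - [0,0,-0.12,-0.07]
    - [0,0,-0.12,-0.07]
  grip: 0.6
  force: 20

```text
clock: 1.1
position: [216.0, -665.6, 329.2]
orientation: [[-0.068, 0.998, -0.0], [0.998, 0.068, 0.001], [0.001, -0.0, -1.0]]
force: [-0.5, -0.3, 0.2]
opening: 54.4
finger_force: 0.0
```

```bash
python3 -c "
from h import *
go(500,-263,320,94)"
```

```text
pos [ 216.  -665.6  329.2] psi 93.89 shift units [4.78  3.883 0.118] turn -0.0012
```

Request:
carry_out:
  targets:
    - [0.4,0.32,0,0]
    - [0.4,0.32,0,0]
    - [0.4,0.32,0,0]
    - [0.4,0.32,0,0]
    - [0.4,0.32,0,0]
    - [0.4,0.32,0,0]
    - [0.4,0.32,0,0]
    - [0.4,0.32,0,0]
    - [0.4,0.32,0,0]
    - [0.4,0.32,0,0]
    - [0.4,0.32,0,0]
    - [0,0,0,0]

```text
clock: 2.1
position: [477.7, -292.3, 329.0]
orientation: [[-0.066, 0.998, 0.0], [0.998, 0.066, 0.001], [0.001, 0.001, -1.0]]
force: [-0.6, 0.3, 0.7]
opening: 54.6
finger_force: 0.0
```

```bash
python3 - <<'E'
from h import *
s=snap("wrist"); save(s,"w1.png"); np.savez("w1.npz",W=s["W"],f=s["frame"]); W=s["W"]; go(500,-263,320,94)
print(s["t"],np.nanmin(W.reshape(-1,3),0),np.nanmax(W.reshape(-1,3),0))
def box(l,x0,x1,y0,y1,z0,z1):
    m=(W[...,0]>x0)&(W[...,0]<x1)&(W[...,1]>y0)&(W[...,1]<y1)&(W[...,2]>z0)&(W[...,2]<z1)
    P=W[m].astype(np.float32);print(l,len(P));
    if len(P):print(P.min(0).round(),P.max(0).round(),cv2.minAreaRect(P[:,:2]))
box("handle",500,575,-350,-180,46,62);box("front",575,640,-450,-90,59,69)
E
```

```text
pos [ 476.5 -294.3  328.9] psi 93.81 shift units [0.371 0.319 0.112] turn -0.0021
[ 474.09703799 -225.97437036  499.95538499] [   6.44957085 -606.93626869   -4.17740851] [900.53201504 -54.40853974 456.93684447]
handle 916Traceback (most recent call last):
  File "<stdin>", line 8, in <module>
  File "<stdin>", line 7, in box
cv2.error: OpenCV(4.12.0) /io/opencv/modules/imgproc/src/convhull.cpp:143: error: (-215:Assertion failed) total >= 0 && (depth == CV_32F || depth == CV_32S) in function 'convexHull'
```

View pics/w1.png

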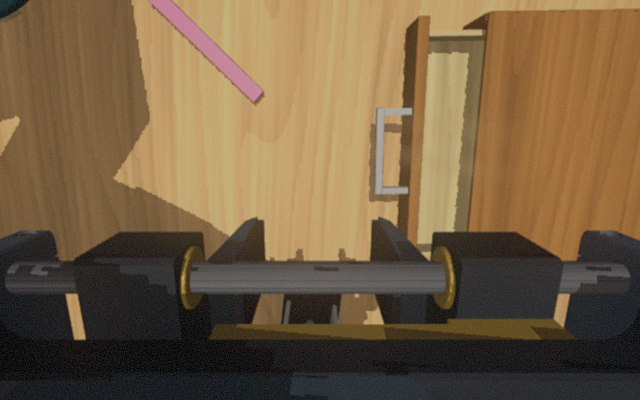

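The wrist view shows the handle at col 380, rows 108-192, with the drawer front at cols 403-428, the unit at cols 470+, and the end of the pink bar at (258,97).

```bash
python3 - <<'E'
from h import *
W=np.load("w1.npz")["W"]
def box(l,x0,x1,y0,y1,z0,z1):
    with np.errstate(all="ignore"): m=(W[...,0]>x0)&(W[...,0]<x1)&(W[...,1]>y0)&(W[...,1]<y1)&(W[...,2]>z0)&(W[...,2]<z1)
    P=np.ascontiguousarray(W[m],dtype=np.float32);print(l,len(P));
    if len(P):print(P.min(0).round(),P.max(0).round(),cv2.minAreaRect(P[:,:2].copy()))
box("handle",500,575,-350,-180,46,62);box("front",575,640,-450,-90,59,69)
print([W[v,u].round(1).tolist() for u,v in((380,112),(380,150),(380,188),(414,40),(414,150),(414,220),(490,40),(490,200),(440,150))])
E
```

```text
handle 916
[ 548. -320.   46.] [ 575. -211.   59.] ((562.4176635742188, -265.5453796386719), (27.00775718688965, 108.91328430175781), 1.4128868579864502)
front 2752
[ 582. -400.   59.] [ 639. -107.   67.] ((619.7489013671875, -253.15597534179688), (53.33946228027344, 295.6396789550781), 4.420955657958984)
[[551.4, -217.5, 58.2], [556.9, -263.9, 55.8], [562.4, -312.9, 55.4], [584.2, -131.9, 49.9], [597.5, -260.3, 64.5], [610.1, -351.0, 62.9], [664.6, -130.9, 72.7], [698.7, -315.4, 74.0], [643.4, -261.0, 26.3]]
```

```bash
python3 - <<'E'
from h import *
for f in("w1","top0"):
    W=np.load(f+".npz")["W"]; X,Y,Z=W[...,0],W[...,1],W[...,2]
    with np.errstate(all="ignore"):
        for nm,m,e in (("front",(X>570)&(X<650)&(Y<-115)&(Y>-395)&(Z>61)&(Z<68),1),("unit",(X>640)&(X<760)&(Y<-115)&(Y>-395)&(Z>71)&(Z<78),1),("handle",(X>535)&(X<567)&(Y<-212)&(Y>-318)&(Z>50)&(Z<60),1)):
            P=W[m]; B=[]
            for y in range(-400,-100,10):
                q=P[(P[:,1]>=y)&(P[:,1]<y+10)]
                if len(q)>3: B.append((y+5,np.percentile(q[:,0],5),np.percentile(q[:,0],95)))
            B=np.array(B)
            if len(B)>3: 
                for k in(1,2):
                    c=np.polyfit(B[:,0],B[:,k],1);print(f,nm,k,"slope deg",np.degrees(np.arctan(c[0])).round(2),"x at y=-265",np.polyval(c,-265).round(1),B[0,0],B[-1,0])
E
```

```text
w1 front 1 slope deg -4.86 x at y=-265 595.4 -385.0 -115.0
w1 front 2 slope deg -4.6 x at y=-265 607.5 -385.0 -115.0
w1 unit 1 slope deg -7.78 x at y=-265 678.3 -365.0 -115.0
w1 unit 2 slope deg -0.46 x at y=-265 755.7 -365.0 -115.0
w1 handle 1 slope deg -4.55 x at y=-265 551.7 -315.0 -215.0
w1 handle 2 slope deg -2.63 x at y=-265 561.8 -315.0 -215.0
top0 front 1 slope deg -4.54 x at y=-265 593.8 -395.0 -115.0
top0 front 2 slope deg -4.29 x at y=-265 607.4 -395.0 -115.0
top0 unit 1 slope deg -4.4 x at y=-265 673.5 -395.0 -115.0
top0 unit 2 slope deg -0.3 x at y=-265 754.4 -395.0 -115.0
top0 handle 1 slope deg -4.78 x at y=-265 550.4 -315.0 -215.0
top0 handle 2 slope deg -2.94 x at y=-265 560.2 -315.0 -215.0
```

```bash
python3 -c "
from h import *
go(556.5,-264.5,34,94.6)"
```

```text
pos [ 476.5 -294.3  328.9] psi 93.81 shift units [0.304 1.023 3.687] turn -0.0087
```

Request:
carry_out:
  targets:
    - [0.1,0.34,0.3,-0.009]
    - [0.1,0.34,0.4,0]
    - [0.1,0.34,0.4,0]
    - [0,0,0.4,0]
    - [0,0,0.4,0]
    - [0,0,0.4,0]
    - [0,0,0.4,0]
    - [0,0,0.4,0]
    - [0,0,0.3,0]
    - [0,0,0.15,0]
    - [0,0,0.1,0]
    - [0,0,0,0]
  grip: 0.4

```text
clock: 3.15
position: [552.8, -268.0, 37.8]
orientation: [[-0.076, 0.997, -0.001], [0.997, 0.076, 0.001], [0.001, -0.001, -1.0]]
force: [0.1, -0.0, -0.4]
opening: 36.5
finger_force: 0.0
```

Request:
carry_out:
  targets:
    - [0,0,0,0]
    - [0,0,0,0]
    - [0,0,0,0]
    - [0,0,0,0]
    - [0,0,0,0]
    - [0,0,0,0]
  grip: 0
  force: 30

```text
clock: 3.65
position: [554.1, -267.9, 39.8]
orientation: [[-0.077, 0.997, 0.001], [0.997, 0.077, -0.001], [-0.001, 0.001, -1.0]]
force: [-1.9, 1.0, 8.0]
opening: 9.8
finger_force: 30.0
```

Request:
carry_out:
  targets:
    - [0,-0.14,0,0]
    - [0,-0.14,0,0]
    - [0,-0.14,0,0]
    - [0,-0.14,0,0]
    - [0,-0.14,0,0]
    - [0,-0.14,0,0]
    - [0,-0.14,0,0]
    - [0,-0.14,0,0]
    - [0,-0.14,0,0]
    - [0,-0.14,0,0]
    - [0,-0.14,0,0]
    - [0,0,0,0]

```text
clock: 4.65
position: [430.1, -277.9, 39.8]
orientation: [[-0.077, 0.997, 0.001], [0.997, 0.077, -0.002], [-0.002, 0.001, -1.0]]
force: [-2.0, -3.7, 7.9]
opening: 9.6
finger_force: 30.0
```

Request:
carry_out:
  targets:
    - [0,-0.03,0,0]
    - [0,-0.03,0,0]
    - [0,-0.03,0,0]
    - [0,-0.03,0,0]
    - [0,0,0,0]

```text
clock: 5.07
position: [421.7, -278.6, 39.8]
orientation: [[-0.077, 0.997, 0.002], [0.997, 0.077, -0.002], [-0.002, 0.002, -1.0]]
force: [-2.4, -3.1, 9.4]
opening: 9.5
finger_force: 30.0
```

Request:
carry_out:
  targets:
    - [0,-0.03,0,0]
    - [0,-0.03,0,0]
    - [0,-0.02,0,0]
    - [0,0,0,0]

```text
clock: 5.4
position: [417.6, -279.0, 39.8]
orientation: [[-0.076, 0.997, 0.006], [0.997, 0.076, -0.002], [-0.003, 0.006, -1.0]]
force: [22.6, 10.4, -7.6]
opening: 9.7
finger_force: 30.0
```

Request:
carry_out:
  targets:
    - [0,0,0,0]
    - [0,0,0,0]
    - [0,0,0,0]
    - [0,0,0,0]
  grip: 0.35

```text
clock: 5.73
position: [414.5, -278.3, 38.9]
orientation: [[-0.077, 0.997, -0.0], [0.997, 0.077, 0.0], [0.0, -0.0, -1.0]]
force: [-0.4, -0.1, -0.6]
opening: 31.3
finger_force: 0.0
```

Request:
carry_out:
  targets:
    - [0,0,-0.2,0]
    - [0,0,-0.4,0]
    - [0,0,-0.4,0]
    - [0,0,-0.4,0]
    - [0,0,-0.4,0]
    - [0,0,-0.4,0]
    - [0,0,-0.4,0]
    - [0,0,-0.4,0]
    - [0,0,-0.4,0]
    - [0,0,-0.2,0]
    - [0,0,0,0]

```text
clock: 6.65
position: [415.7, -279.2, 330.8]
orientation: [[-0.076, 0.997, 0.005], [0.997, 0.076, -0.003], [-0.004, 0.004, -1.0]]
force: [1.1, -0.4, 0.5]
opening: 31.8
finger_force: 0.0
```

```bash
python3 -c "
from h import *
go(558,150,330,93)"
```

```text
pos [ 415.7 -279.2  330.8] psi 94.38 shift units [ 5.214e+00  2.183e+00 -1.000e-03] turn 0.0153
```

Request:
carry_out:
  targets:
    - [0.44,0.18,0,0.0153]
    - [0.44,0.18,0,0]
    - [0.44,0.18,0,0]
    - [0.44,0.18,0,0]
    - [0.44,0.18,0,0]
    - [0.44,0.18,0,0]
    - [0.44,0.18,0,0]
    - [0.44,0.18,0,0]
    - [0.44,0.18,0,0]
    - [0.44,0.18,0,0]
    - [0.44,0.18,0,0]
    - [0.36,0.2,0,0]

```text
clock: 7.65
position: [565.6, 148.9, 325.4]
orientation: [[-0.053, 0.999, -0.002], [0.999, 0.053, -0.0], [-0.0, -0.002, -1.0]]
force: [1.0, -0.5, 0.5]
opening: 31.7
finger_force: 0.0
```

Request:
carry_out:
  targets:
    - [0,0,0,0]
    - [0,0,0,0]

```text
clock: 7.82
position: [565.8, 147.6, 325.1]
orientation: [[-0.055, 0.999, -0.002], [0.999, 0.055, -0.001], [-0.0, -0.002, -1.0]]
force: [-0.3, 0.1, 0.2]
opening: 32.0
finger_force: 0.0
```

```bash
python3 - <<'E'
from h import *
s=snap("wrist"); save(s,"w2.png"); np.savez("w2.npz",W=s["W"],f=s["frame"]); go(558,150,330,93)
E
```

```text
pos [565.5 146.6 325.3] psi 93.07 shift units [ 0.047 -0.091 -0.058] turn 0.0008
```

View pics/w2.png

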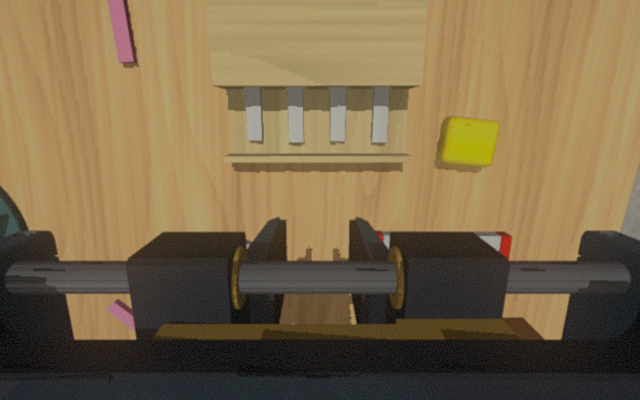

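The wrist view shows the four bars at cols 254, 296, 338 and 380, rows 87-142. The lip is at rows 153-162 and the slot wall/roof edge at row 85.

```bash
python3 - <<'E'
from h import *
d=np.load("w2.npz");W=d["W"];hsv=cv2.cvtColor(d["f"],cv2.COLOR_RGB2HSV)
for c in(254,296,338,380):
    m=np.zeros(W.shape[:2],bool);m[88:150,c-13:c+14]=1
    m&=(hsv[...,1]<45)&(hsv[...,2]>90)
    P=W[m];P=P[np.isfinite(P[:,0])];z=np.median(P[:,2]);P=P[abs(P[:,2]-z)<4]
    B=np.array([[y,*np.percentile(P[abs(P[:,1]-y)<4][:,0],[3,97])] for y in np.arange(P[:,1].min()+6,P[:,1].max()-6,4)])
    mid=(B[:,1]+B[:,2])/2;k=np.polyfit(B[:,0],mid,1)
    print(c,len(P),"z",z.round(1),"y",P[:,1].min().round(1),P[:,1].max().round(1),"w",(B[:,2]-B[:,1]).mean().round(1),"x at end+20",np.polyval(k,P[:,1].min()+20).round(1),"x mid",mid.mean().round(1),"slope deg",np.degrees(np.arctan(k[0])).round(1))
with np.errstate(all="ignore"):
  X,Y,Z=W[...,0],W[...,1],W[...,2]
  m=(Z>39)&(Z<50)&(Y>120)&(Y<185)&(X>420)&(X<690);P=W[m];k=np.polyfit(P[:,0],P[:,1],1);print("lip",len(P),P.min(0).round(),P.max(0).round(),np.degrees(np.arctan(k[0])),np.polyval(k,[474,530,586,642]).round(1))
print(W[20:85:20,300].round(0), [W[70,c].round(0) for c in(212,425)])
E
```

```text
254 781 z 19.9 y 175.5 243.2 w 18.6 x at end+20 479.2 x mid 478.6 slope deg -2.7
296 785 z 20.0 y 177.2 246.2 w 18.1 x at end+20 534.7 x mid 533.8 slope deg -3.8
338 779 z 20.0 y 181.6 249.4 w 18.1 x at end+20 590.2 x mid 589.7 slope deg -2.3
380 799 z 20.1 y 183.2 252.3 w 18.3 x at end+20 646.5 x mid 645.9 slope deg -2.7
lip 1159 [444. 149.  39.] [688. 169.  47.] 3.26003705373928 [153.6 156.8 160.  163.1]
[[538. 315.  69.]
 [539. 294.  71.]
 [540. 273.  69.]
 [541. 252.  70.]] [array([439., 257.,  70.]), array([704., 280.,  -0.])]
```

```bash
python3 -c "
from h import *
go(479.2,194,60,93.1)"
```

```text
pos [565.5 146.6 325.3] psi 93.07 shift units [ 0.651 -1.038  3.319] turn -0.0003
```

Request:
carry_out:
  targets:
    - [0.22,-0.35,0.3,0]
    - [0.22,-0.35,0.35,0]
    - [0.21,-0.34,0.35,0]
    - [0,0,0.35,0]
    - [0,0,0.35,0]
    - [0,0,0.35,0]
    - [0,0,0.35,0]
    - [0,0,0.35,0]
    - [0,0,0.35,0]
    - [0,0,0.22,0]
    - [0,0,0,0]
    - [0,0,0,0]

```text
clock: 8.87
position: [481.2, 192.1, 62.4]
orientation: [[-0.051, 0.999, -0.002], [0.999, 0.051, -0.001], [-0.001, -0.002, -1.0]]
force: [0.3, -0.7, 0.7]
opening: 31.6
finger_force: 0.0
```

```bash
python3 -c "
from h import *
go(479.2,194,11,93.1)"
```

```text
pos [481.2 192.1  62.4] psi 92.95 shift units [ 0.025 -0.022  0.643] turn -0.0017
```

Request:
carry_out:
  targets:
    - [0.02,-0.02,0.2,0]
    - [0,0,0.2,0]
    - [0,0,0.15,0]
    - [0,0,0.09,0]
    - [0,0,0,0]
    - [0,0,0,0]

```text
clock: 9.37
position: [480.5, 194.7, 12.1]
orientation: [[-0.052, 0.999, 0.0], [0.999, 0.052, 0.0], [0.0, 0.0, -1.0]]
force: [-0.0, 0.4, 0.2]
opening: 32.0
finger_force: 0.0
```

Request:
carry_out:
  targets:
    - [0,0,0,0]
    - [0,0,0,0]
    - [0,0,0,0]
    - [0,0,0,0]
    - [0,0,0,0]
    - [0,0,0,0]
  grip: 0
  force: 4

```text
clock: 9.87
position: [480.6, 194.9, 12.1]
orientation: [[-0.053, 0.999, 0.001], [0.999, 0.053, 0.0], [0.0, 0.001, -1.0]]
force: [-1.3, -0.1, 6.1]
opening: 20.4
finger_force: 4.0
```

Request:
carry_out:
  targets:
    - [0,0,-0.06,0]
    - [0,0,-0.06,0]
    - [0,0,-0.06,0]
    - [0,0,-0.06,0]
    - [0,0,-0.06,0]
    - [0,0,-0.06,0]
    - [0,0,-0.06,0]
    - [0,0,-0.06,0]
    - [0,0,0,0]

```text
clock: 10.62
position: [480.7, 194.9, 51.0]
orientation: [[-0.053, 0.999, 0.001], [0.999, 0.053, 0.0], [0.0, 0.001, -1.0]]
force: [-0.8, -0.0, -0.9]
opening: 19.8
finger_force: 4.0
```

```bash
python3 - <<'E'
from h import *
s=snap("wrist"); save(s,"w3.png",(150,0,560,320),1.5); W=s["W"]; np.savez("w3.npz",W=W,f=s["frame"]);go(480,194,50)
with np.errstate(all="ignore"):
  X,Y,Z=W[...,0],W[...,1],W[...,2]
  m=(abs(X-480)<6)&(Y<245)&(Y>150);P=W[m];
  for y in range(150,250,6):
    q=P[abs(P[:,1]-y)<3]
    if len(q):print(y,np.median(q[:,2]).round(1),end="; ")
E
```

```text
pos [480.5 194.8  50.5] psi 93.01 shift units [-0.01  -0.007  0.006] turn None
150 44.0; 156 42.7; 192 58.2; 198 56.9; 204 55.5; 210 54.0; 216 165.6; 222 167.8; 228 144.5; 234 48.2; 240 47.5; 246 70.0;
```

View pics/w3.png

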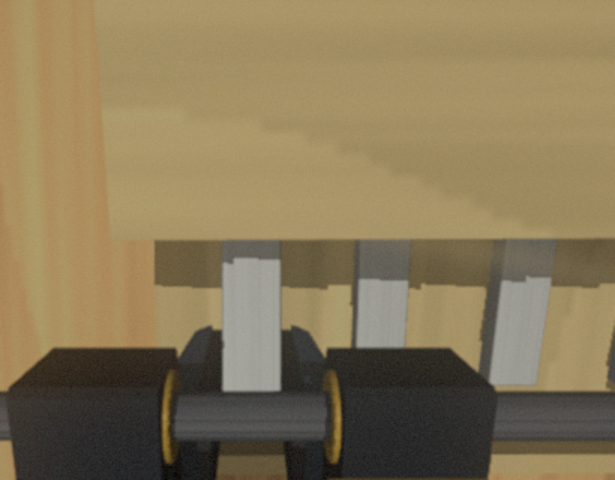

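Request:
carry_out:
  targets:
    - [0,0,0,0]
    - [0,0,0,0]
    - [0,0,0,0]
  force: 30

```text
clock: 10.92
position: [480.3, 194.7, 49.8]
orientation: [[-0.052, 0.999, -0.0], [0.999, 0.052, -0.0], [-0.0, -0.0, -1.0]]
force: [0.7, -1.2, 0.2]
opening: 19.5
finger_force: 30.0
```

Request:
carry_out:
  targets:
    - [-0.12,0,-0.029,0]
    - [-0.22,0,-0.052,0]
    - [-0.22,0,-0.052,0]
    - [-0.22,0,-0.052,0]
    - [-0.22,0,-0.052,0]
    - [-0.22,0,-0.052,0]
    - [-0.22,0,-0.052,0]
    - [-0.22,0,-0.052,0]
    - [-0.22,0,-0.052,0]
    - [-0.22,0,-0.052,0]
    - [-0.22,0,-0.052,0]
    - [-0.22,0,-0.052,0]

```text
clock: 11.92
position: [490.4, -9.5, 98.2]
orientation: [[-0.053, 0.999, -0.001], [0.999, 0.053, 0.0], [0.0, -0.001, -1.0]]
force: [0.4, -0.7, 0.1]
opening: 20.2
finger_force: 3.0
```

Request:
carry_out:
  targets:
    - [-0.22,0,-0.06,0]
    - [0,0,-0.3,0]
    - [0,0,-0.3,0]
    - [0,0,-0.3,0]
    - [0,0,-0.3,0]
    - [0,0,0,0]
    - [0,0,0,0]

```text
clock: 12.5
position: [492.1, -26.2, 199.7]
orientation: [[-0.053, 0.999, 0.002], [0.999, 0.053, -0.0], [-0.0, 0.002, -1.0]]
force: [-0.2, -1.1, -1.5]
opening: 19.6
finger_force: 30.0
```

```bash
python3 - <<'E'
from h import *
o=ctrl.observe();p=np.array(o["position"]);R=np.array(o["orientation"]);print(o["opening"],o["force"])
# drawer
H=np.array([418.5,-275.5]);a=np.radians(4.5);u=np.array([np.cos(a),np.sin(a)]);v=np.array([-np.sin(a),np.cos(a)])
for dx in(82,124,166,208): 
    t=H+u*dx+v*(40-71); print(dx,t.round(1)); go(*t,190,94.5,o)
s=snap("wrist"); save(s,"w4.png"); np.savez("w4.npz",W=s["W"],f=s["frame"])
E
```

```text
19.57280302139662 [-0.17942908 -1.11053988 -1.49276268]
82 [ 502.7 -300. ]
pos [492.1 -26.2 199.7] psi 93.01 shift units [-3.424 -0.048  0.122] turn -0.0166
124 [ 544.5 -296.7]
pos [492.1 -26.2 199.7] psi 93.01 shift units [-3.41   0.477  0.123] turn -0.0166
166 [ 586.4 -293.4]
pos [492.1 -26.2 199.7] psi 93.01 shift units [-3.396  1.001  0.124] turn -0.0166
208 [ 628.3 -290.1]
pos [492.1 -26.2 199.7] psi 93.01 shift units [-3.383  1.526  0.125] turn -0.0166
```

View pics/w4.png

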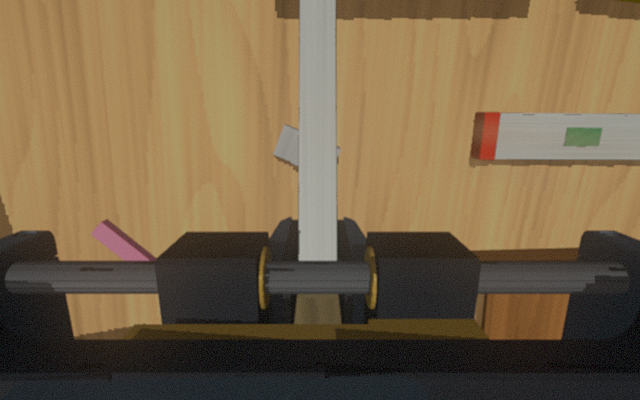

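```bash
python3 - <<'E'
from h import *
W=np.load("w4.npz")["W"]
for r in range(2,260,30): print(r,W[r,318].round(0))
E
```

```text
2 [487.  99. 161.]
32 [488.  83. 166.]
62 [489.  67. 172.]
92 [490.  52. 177.]
122 [490.  36. 183.]
152 [491.  22. 190.]
182 [492.   6. 193.]
212 [493.  -8. 198.]
242 [493. -22. 204.]
```

Request:
carry_out:
  targets:
    - [-0.3,0.13,0,-0.0166]
    - [-0.3,0.13,0,0]
    - [-0.3,0.13,0,0]
    - [-0.3,0.13,0,0]
    - [-0.3,0.13,0,0]
    - [-0.3,0.13,0,0]
    - [-0.3,0.13,0,0]
    - [-0.3,0.13,0,0]
    - [-0.3,0.13,0,0]
    - [-0.3,0.13,0,0]
    - [-0.3,0.13,0,0]
    - [-0.2,0.1,0,0]

```text
clock: 13.55
position: [635.0, -297.4, 196.5]
orientation: [[-0.078, 0.997, -0.002], [0.997, 0.078, 0.001], [0.001, -0.002, -1.0]]
force: [0.2, 0.9, -1.4]
opening: 19.6
finger_force: 30.0
```

Request:
carry_out:
  targets:
    - [0,0,0.25,0]
    - [0,0,0.25,0]
    - [0,0,0.25,0]
    - [0,0,0.15,0]
    - [0,0,0.1,0]
    - [0,0,0,0]

```text
clock: 14.05
position: [634.0, -295.1, 116.3]
orientation: [[-0.079, 0.997, -0.003], [0.997, 0.079, 0.002], [0.002, -0.003, -1.0]]
force: [-0.1, -0.2, -0.6]
opening: 19.6
finger_force: 30.0
```

```bash
cat >> h.py <<'E'
H=np.array([418.5,-275.5]);_a=np.radians(4.5);u=np.array([np.cos(_a),np.sin(_a)]);v=np.array([-np.sin(_a),np.cos(_a)])
def dr(dx,dy): return H+u*dx+v*dy
def indr(x,y): d=np.array([x,y])-H; return d@u,d@v
E
python3 - <<'E'
from h import *
go(*dr(208,-41),90,94.5)
s=snap("wrist"); save(s,"w5.png");W=s["W"]; np.savez("w5.npz",W=W,f=s["frame"])
for r in range(2,260,30): print(r,W[r,318].round(0))
E
```

```text
pos [ 634.  -295.1  116.3] psi 94.51 shift units [-0.058 -0.066  0.328] turn 0.0001
2 [ 625. -170.   78.]
32 [ 627. -186.   85.]
62 [ 628. -202.   89.]
92 [ 629. -217.   94.]
122 [ 630. -232.  100.]
152 [ 632. -247.  105.]
182 [ 633. -262.  111.]
212 [ 634. -277.  115.]
242 [ 635. -291.  122.]
```

View pics/w5.png

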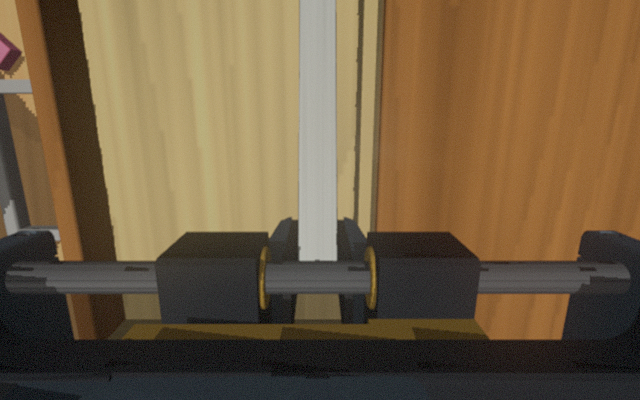

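Request:
carry_out:
  targets:
    - [-0.03,-0.1,0.1,0]
    - [0,0,0.1,0]
    - [0,0,0.1,0]
    - [0,0,0,0]

```text
clock: 14.43
position: [626.6, -298.3, 93.3]
orientation: [[-0.078, 0.997, -0.001], [0.997, 0.078, 0.001], [0.001, -0.001, -1.0]]
force: [-0.3, 0.5, -1.5]
opening: 19.6
finger_force: 30.0
```

Request:
carry_out:
  targets:
    - [0,0,0,0]
    - [0,0,0.07,0]
    - [0,0,0.07,0]
    - [0,0,0.07,0]
    - [0,0,0.07,0]
    - [0,0,0.07,0]
    - [0,0,0.07,0]
    - [0,0,0.07,0]
    - [0,0,0.07,0]
    - [0,0,0.07,0]
    - [0,0,0.07,0]
    - [0,0,0,0]
  force: 3

```text
clock: 15.43
position: [626.9, -298.3, 37.5]
orientation: [[-0.079, 0.997, -0.001], [0.997, 0.079, 0.001], [0.001, -0.001, -1.0]]
force: [0.1, 0.2, -1.2]
opening: 19.7
finger_force: 3.0
```

```bash
python3 - <<'E'
from h import *
go(*dr(205,-41),30,94.5)
W=snap("wrist")["W"]
for r in range(2,260,40): print(r,W[r,318].round(0))
E
```

```text
pos [ 626.9 -298.3   37.5] psi 94.5 shift units [-0.024 -0.012  0.094] turn 0.0
2 [ 619. -184.   40.]
42 [ 621. -201.   41.]
82 [ 622. -218.   41.]
122 [ 623. -235.   42.]
162 [ 625. -254.   43.]
202 [ 626. -274.   42.]
242 [ 628. -294.   44.]
```

Request:
carry_out:
  targets:
    - [0,0,0.03,0]
    - [0,0,0.03,0]
    - [0,0,0,0]

```text
clock: 15.73
position: [627.4, -298.5, 33.8]
orientation: [[-0.079, 0.997, -0.0], [0.997, 0.079, 0.0], [0.0, -0.0, -1.0]]
force: [-0.2, -0.5, -0.5]
opening: 19.5
finger_force: 3.0
```

Request:
carry_out:
  targets:
    - [0,0,0,0]
    - [0,0,0,0]
    - [0,0,0,0]
    - [0,0,-0.2,0]
    - [0,0,-0.4,0]
    - [0,0,-0.4,0]
    - [0,0,-0.4,0]
    - [0,0,-0.4,0]
    - [0,0,0,0]
  grip: 0.3

```text
clock: 16.48
position: [630.4, -300.1, 186.4]
orientation: [[-0.079, 0.997, 0.008], [0.997, 0.079, -0.004], [-0.005, 0.008, -1.0]]
force: [-0.8, -0.0, 1.9]
opening: 27.3
finger_force: 0.0
```

```bash
python3 - <<'E'
from h import *
go(534.7,196,185,93.1)
W=snap("wrist")["W"]
with np.errstate(all="ignore"):
    P=W[(W[...,2]>30)&(W[...,2]<46)&(W[...,0]>590)&(W[...,0]<655)&(W[...,1]<-130)]
    D=np.array([indr(*q[:2]) for q in P]); print(len(P),np.percentile(D,[3,50,97],axis=0).round(),np.median(P[:,2]))
E
```

```text
pos [ 630.4 -300.1  186.4] psi 94.5 shift units [ 6.276 -0.705 -0.019] turn 0.0156
4783 [[198. -52.]
 [208.  40.]
 [218. 112.]] 37.98606260286027
```

Request:
carry_out:
  targets:
    - [0.42,-0.05,0,0.0156]
    - [0.42,-0.05,0,0]
    - [0.42,-0.05,0,0]
    - [0.42,-0.05,0,0]
    - [0.42,-0.05,0,0]
    - [0.42,-0.05,0,0]
    - [0.42,-0.05,0,0]
    - [0.42,-0.05,0,0]
    - [0.42,-0.05,0,0]
    - [0.42,-0.05,0,0]
    - [0.42,-0.05,0,0]
    - [0.42,-0.05,0,0]
  grip: 0.36

```text
clock: 17.53
position: [556.0, 102.7, 178.1]
orientation: [[-0.054, 0.999, -0.0], [0.999, 0.054, -0.0], [-0.0, -0.0, -1.0]]
force: [0.8, -0.7, -1.0]
opening: 33.1
finger_force: 0.0
```

Request:
carry_out:
  targets:
    - [0.42,-0.03,0.2,0]
    - [0.42,-0.03,0.2,0]
    - [0.39,0,0.3,0]
    - [0,0,0.3,0]
    - [0,0,0.3,0]
    - [0,0,0.2,0]
    - [0,0,0,0]
    - [0,0,0,0]
    - [0,0,0,0]

```text
clock: 18.28
position: [547.3, 199.3, 59.1]
orientation: [[-0.054, 0.999, 0.001], [0.999, 0.054, 0.0], [0.0, 0.001, -1.0]]
force: [-0.9, 0.8, 0.7]
opening: 33.0
finger_force: 0.0
```

```bash
python3 -c "
from h import *
go(534.7,196,11,93.1)"
```

```text
pos [547.3 199.3  59.1] psi 93.09 shift units [-0.033 -0.16   0.601] turn -0.0001
```

Request:
carry_out:
  targets:
    - [-0.03,-0.16,0,0]
    - [0,0,0.15,0]
    - [0,0,0.15,0]
    - [0,0,0.15,0]
    - [0,0,0.15,0]
    - [0,0,0,0]
    - [0,0,0,0]

```text
clock: 18.87
position: [534.3, 196.1, 8.9]
orientation: [[-0.054, 0.999, -0.001], [0.999, 0.054, -0.0], [-0.0, -0.001, -1.0]]
force: [0.1, 0.3, -0.0]
opening: 33.1
finger_force: 0.0
```

Request:
carry_out:
  targets:
    - [0,0,0,0]
    - [0,0,0,0]
    - [0,0,0,0]
    - [0,0,0,0]
    - [0,0,0,0]
  grip: 0
  force: 4

```text
clock: 19.28
position: [534.1, 196.1, 9.9]
orientation: [[-0.054, 0.999, -0.0], [0.999, 0.054, -0.0], [-0.0, -0.0, -1.0]]
force: [-1.0, -0.9, -1.8]
opening: 19.9
finger_force: 4.0
```

Request:
carry_out:
  targets:
    - [0,0,-0.06,0]
    - [0,0,-0.06,0]
    - [0,0,-0.06,0]
    - [0,0,-0.06,0]
    - [0,0,-0.06,0]
    - [0,0,-0.06,0]
    - [0,0,-0.06,0]
    - [0,0,-0.06,0]
    - [0,0,0,0]

```text
clock: 20.03
position: [534.6, 196.3, 49.5]
orientation: [[-0.054, 0.999, 0.001], [0.999, 0.054, 0.0], [0.0, 0.001, -1.0]]
force: [0.5, -1.3, -0.4]
opening: 20.2
finger_force: 4.0
```

```bash
cat >> h.py <<'E'
def slope():
    W=snap("wrist")["W"]; go(0,0,0); o=ctrl.observe();p=o["position"]
    with np.errstate(all="ignore"):
        P=W[(abs(W[...,0]-p[0])<14)&(W[...,1]>p[1]-3)&(W[...,1]<p[1]+130)&(W[...,2]<p[2]+25)]
    for y in range(0,130,8):
        q=P[abs(P[:,1]-p[1]-y)<3]
        if len(q)>2: print(y,np.percentile(q[:,2],80).round(0),end="; ")
    print(o["opening"],o["finger_force"])
E
python3 -c "
from h import *
slope()"
```

```text
pos [534.5 196.2  49. ] psi 93.1 shift units [-2.087 -6.805  0.607] turn None
0 60.0; 8 58.0; 16 62.0; 24 54.0; 32 52.0; 40 50.0; 48 70.0; 56 71.0; 64 71.0; 72 71.0; 80 71.0; 88 71.0; 96 71.0; 104 71.0; 112 71.0; 20.23234174378764 4.000266641378403
```

Request:
carry_out:
  targets:
    - [0,0,0,0]
    - [0,0,0,0]
    - [0,0,0,0]
  force: 35

```text
clock: 20.33
position: [534.3, 196.1, 48.4]
orientation: [[-0.054, 0.999, 0.0], [0.999, 0.054, 0.0], [0.0, 0.0, -1.0]]
force: [1.7, -0.5, 1.0]
opening: 19.7
finger_force: 35.0
```

Request:
carry_out:
  targets:
    - [-0.12,0,-0.029,0]
    - [-0.22,0,-0.053,0]
    - [-0.22,0,-0.053,0]
    - [-0.22,0,-0.053,0]
    - [-0.22,0,-0.053,0]
    - [-0.22,0,-0.053,0]
    - [-0.22,0,-0.053,0]
    - [-0.22,0,-0.053,0]
    - [-0.22,0,-0.053,0]
    - [-0.22,0,-0.053,0]
    - [-0.22,0,-0.053,0]
    - [-0.22,0,-0.053,0]

```text
clock: 21.33
position: [544.6, -8.2, 97.4]
orientation: [[-0.054, 0.999, -0.001], [0.999, 0.054, -0.0], [0.0, -0.001, -1.0]]
force: [1.8, -0.1, -2.0]
opening: 19.7
finger_force: 35.0
```

Request:
carry_out:
  targets:
    - [-0.22,0,-0.06,0]
    - [0,0,-0.2,0]
    - [0,0,-0.3,0]
    - [0,0,-0.3,0]
    - [0,0,0,0]
    - [0,0,0,0]

```text
clock: 21.83
position: [546.4, -24.8, 167.0]
orientation: [[-0.054, 0.999, 0.002], [0.999, 0.054, -0.0], [-0.0, 0.002, -1.0]]
force: [-0.5, -0.6, -2.1]
opening: 19.5
finger_force: 35.0
```

```bash
python3 - <<'E'
from h import *
slope(); go(*dr(163,-41),150,94.5)
E
```

```text
pos [545.7 -24.7 166. ] psi 93.1 shift units [ 0.677 -6.794  2.075] turn None
0 177.0; 8 175.0; 16 179.0; 24 171.0; 32 169.0; 40 167.0; 48 165.0; 56 163.0; 64 161.0; 72 159.0; 80 157.0; 88 155.0; 96 153.0; 104 151.0; 112 149.0; 120 147.0; 128 1.0; 19.4330528871617 34.99970555305481
pos [545.7 -24.7 166. ] psi 93.1 shift units [-3.507  0.292  0.2  ] turn -0.0155
```

Request:
carry_out:
  targets:
    - [-0.3,0.02,0,-0.0155]
    - [-0.3,0.02,0,0]
    - [-0.3,0.02,0,0]
    - [-0.3,0.02,0,0]
    - [-0.3,0.02,0,0]
    - [-0.3,0.02,0,0]
    - [-0.3,0.02,0,0]
    - [-0.3,0.02,0,0]
    - [-0.3,0.02,0,0]
    - [-0.3,0.02,0,0]
    - [-0.3,0.02,0,0]
    - [-0.2,0,0,0]

```text
clock: 22.88
position: [584.4, -303.8, 164.5]
orientation: [[-0.078, 0.997, -0.002], [0.997, 0.078, 0.001], [0.001, -0.002, -1.0]]
force: [-0.3, 1.1, -1.9]
opening: 19.7
finger_force: 35.0
```

Request:
carry_out:
  targets:
    - [0,0,0.2,0]
    - [0,0,0.25,0]
    - [0,0,0.2,0]
    - [0,0,0.1,0]
    - [0,0,0,0]
    - [0,0,0,0]

```text
clock: 23.38
position: [584.7, -301.9, 105.8]
orientation: [[-0.079, 0.997, -0.001], [0.997, 0.079, 0.001], [0.001, -0.001, -1.0]]
force: [1.1, 0.2, -1.2]
opening: 19.4
finger_force: 35.0
```

```bash
python3 - <<'E'
from h import *
go(*dr(163,-41),70,94.5)
E
```

```text
pos [ 584.7 -301.9  105.8] psi 94.51 shift units [-0.021 -0.008  0.448] turn 0.0001
```

Now the tail goes down to the floor (contact at z≈67), then the grip is loosened and the bar levelled.

Request:
carry_out:
  targets:
    - [-0.02,0,0.15,0]
    - [0,0,0.15,0]
    - [0,0,0.12,0]
    - [0,0,0,0]

```text
clock: 23.72
position: [583.9, -303.1, 70.1]
orientation: [[-0.078, 0.997, -0.003], [0.997, 0.078, 0.001], [0.002, -0.002, -1.0]]
force: [-0.4, 0.6, -1.2]
opening: 19.6
finger_force: 35.0
```

Request:
carry_out:
  targets:
    - [0,0,0,0]
    - [0,0,0.07,0]
    - [0,0,0.07,0]
    - [0,0,0.07,0]
    - [0,0,0.07,0]
    - [0,0,0.07,0]
    - [0,0,0.07,0]
    - [0,0,0.05,0]
    - [0,0,0,0]
    - [0,0,0,0]
  force: 3

```text
clock: 24.55
position: [585.0, -303.6, 34.7]
orientation: [[-0.078, 0.997, -0.001], [0.997, 0.078, 0.0], [0.0, -0.001, -1.0]]
force: [0.8, 0.5, -1.4]
opening: 20.0
finger_force: 3.0
```

```bash
python3 - <<'E'
from h import *
slope()
E
```

```text
pos [ 585.1 -303.7   35. ] psi 94.5 shift units [ 4.358 -6.993  0.439] turn None
0 45.0; 8 44.0; 16 47.0; 24 44.0; 32 43.0; 40 43.0; 48 43.0; 56 42.0; 64 42.0; 72 42.0; 80 41.0; 88 41.0; 96 41.0; 104 41.0; 112 40.0; 120 27.0; 20.08286929918837 2.999974563717842
```

Request:
carry_out:
  targets:
    - [0,0,0.04,0]
    - [0,0,0.03,0]
    - [0,0,0,0]

```text
clock: 24.85
position: [585.0, -303.7, 29.0]
orientation: [[-0.078, 0.997, -0.0], [0.997, 0.078, 0.0], [0.0, -0.0, -1.0]]
force: [0.3, -0.8, -0.3]
opening: 19.9
finger_force: 3.0
```

Request:
carry_out:
  targets:
    - [0,0,0,0]
    - [0,0,0,0]
    - [0,0,0,0]
    - [0,0,-0.2,0]
    - [0,0,-0.4,0]
    - [0,0,-0.4,0]
    - [0,0,-0.4,0]
    - [0,0,-0.3,0]
    - [0,0,0,0]
  grip: 0.29

```text
clock: 25.6
position: [587.6, -305.1, 172.3]
orientation: [[-0.078, 0.997, 0.007], [0.997, 0.078, -0.004], [-0.004, 0.007, -1.0]]
force: [0.2, -1.0, 1.7]
opening: 26.2
finger_force: 0.0
```

```bash
python3 - <<'E'
from h import *
go(590.2,200.5,60,93.1)
W=snap("wrist")["W"]
with np.errstate(all="ignore"):
    P=W[(W[...,2]>33)&(W[...,2]<46)&(W[...,0]>540)&(W[...,0]<655)&(W[...,1]<-140)&(W[...,1]>-310)]
    D=np.array([indr(*q[:2]) for q in P]); print(np.histogram(D[:,0],range(120,240,5)))
E
```

```text
pos [ 587.6 -305.1  172.3] psi 94.5 shift units [6.304 0.518 1.379] turn 0.0155
(array([   0,    0,    0,    0,    0,    0,    0, 1090, 1213, 1175, 1125,
         41,    0,    0,    0,  631, 1176, 1186, 1179,  633,    0,    0,
          0]), array([120, 125, 130, 135, 140, 145, 150, 155, 160, 165, 170, 175, 180,
       185, 190, 195, 200, 205, 210, 215, 220, 225, 230, 235]))
```

Request:
carry_out:
  targets:
    - [0.42,0.03,0,0.0156]
    - [0.42,0.03,0,0]
    - [0.42,0.03,0,0]
    - [0.42,0.03,0,0]
    - [0.42,0.03,0,0]
    - [0.42,0.03,0,0]
    - [0.42,0.03,0,0]
    - [0.42,0.03,0,0]
    - [0.42,0.03,0,0]
    - [0.42,0.03,0,0]
    - [0.42,0.03,0,0]
    - [0.42,0.02,0,0]
  grip: 0.36

```text
clock: 26.65
position: [589.8, 102.0, 165.0]
orientation: [[-0.054, 0.999, -0.001], [0.999, 0.054, -0.0], [-0.0, -0.001, -1.0]]
force: [0.3, -0.7, 0.7]
opening: 33.0
finger_force: 0.0
```

Request:
carry_out:
  targets:
    - [0.42,0.02,0.1,0]
    - [0.42,0,0.2,0]
    - [0.42,0,0.3,0]
    - [0,0,0.3,0]
    - [0,0,0.3,0]
    - [0,0,0.18,0]
    - [0,0,0,0]
    - [0,0,0,0]
    - [0,0,0,0]

```text
clock: 27.4
position: [587.4, 200.9, 56.2]
orientation: [[-0.053, 0.999, 0.001], [0.999, 0.053, 0.0], [0.0, 0.001, -1.0]]
force: [0.1, -0.5, -0.6]
opening: 32.9
finger_force: 0.0
```

```bash
python3 -c "
from h import *
go(590.2,200.5,10.5,93.1)"
```

```text
pos [587.4 200.9  56.2] psi 93.06 shift units [-0.007  0.034  0.571] turn -0.0004
```

Request:
carry_out:
  targets:
    - [0,0.035,0,0]
    - [0,0,0.15,0]
    - [0,0,0.15,0]
    - [0,0,0.15,0]
    - [0,0,0.12,0]
    - [0,0,0,0]
    - [0,0,0,0]

```text
clock: 27.98
position: [589.1, 201.2, 8.4]
orientation: [[-0.054, 0.999, -0.001], [0.999, 0.054, -0.0], [-0.0, -0.001, -1.0]]
force: [-0.6, 0.3, 0.2]
opening: 32.6
finger_force: 0.0
```

Request:
carry_out:
  targets:
    - [0,0,0,0]
    - [0,0,0,0]
    - [0,0,0,0]
    - [0,0,0,0]
    - [0,0,0,0]
  grip: 0
  force: 4

```text
clock: 28.4
position: [589.3, 201.2, 9.2]
orientation: [[-0.054, 0.999, -0.0], [0.999, 0.054, -0.0], [-0.0, -0.0, -1.0]]
force: [0.1, 0.5, -0.8]
opening: 20.0
finger_force: 4.0
```

Request:
carry_out:
  targets:
    - [0,0,-0.06,0]
    - [0,0,-0.06,0]
    - [0,0,-0.06,0]
    - [0,0,-0.06,0]
    - [0,0,-0.06,0]
    - [0,0,-0.06,0]
    - [0,0,-0.06,0]
    - [0,0,-0.06,0]
    - [0,0,0,0]

```text
clock: 29.15
position: [590.0, 201.4, 48.9]
orientation: [[-0.054, 0.999, 0.001], [0.999, 0.054, 0.0], [0.0, 0.001, -1.0]]
force: [-0.2, -0.7, -0.3]
opening: 20.0
finger_force: 4.0
```

Request:
carry_out:
  targets:
    - [0,0,0,0]
    - [0,0,0,0]
    - [0,0,0,0]
  force: 35

```text
clock: 29.4
position: [589.7, 201.2, 47.8]
orientation: [[-0.054, 0.999, 0.0], [0.999, 0.054, 0.0], [0.0, 0.0, -1.0]]
force: [0.5, -2.6, 3.1]
opening: 19.8
finger_force: 35.0
```

```bash
python3 -c "
from h import *
slope()"
```

```text
pos [589.7 201.2  47.8] psi 93.08 shift units [-2.115 -7.496  0.595] turn None
0 59.0; 8 57.0; 16 61.0; 24 53.0; 32 51.0; 40 49.0; 48 70.0; 56 71.0; 64 71.0; 72 71.0; 80 71.0; 88 71.0; 96 71.0; 104 71.0; 112 70.0; 19.165823509861873 35.004252791404724
```

Request:
carry_out:
  targets:
    - [-0.12,0,-0.029,0]
    - [-0.22,0,-0.053,0]
    - [-0.22,0,-0.053,0]
    - [-0.22,0,-0.053,0]
    - [-0.22,0,-0.053,0]
    - [-0.22,0,-0.053,0]
    - [-0.22,0,-0.053,0]
    - [-0.22,0,-0.053,0]
    - [-0.22,0,-0.053,0]
    - [-0.22,0,-0.053,0]
    - [-0.22,0,-0.053,0]
    - [-0.22,0,-0.053,0]

```text
clock: 30.45
position: [599.8, -3.0, 96.7]
orientation: [[-0.054, 0.999, -0.001], [0.999, 0.054, -0.0], [0.0, -0.001, -1.0]]
force: [0.7, 0.3, -1.6]
opening: 19.7
finger_force: 35.0
```

Request:
carry_out:
  targets:
    - [-0.22,0,-0.06,0]
    - [0,0,-0.2,0]
    - [0,0,-0.3,0]
    - [0,0,-0.3,0]
    - [0,0,0,0]
    - [0,0,0,0]

```text
clock: 30.95
position: [601.7, -19.7, 166.5]
orientation: [[-0.054, 0.999, 0.002], [0.999, 0.054, -0.0], [-0.0, 0.002, -1.0]]
force: [-0.3, -0.5, -1.9]
opening: 19.7
finger_force: 35.0
```

```bash
python3 - <<'E'
from h import *
slope(); go(*dr(123,-41),150,94.5)
E
```

```text
pos [601.  -19.6 165.3] psi 93.09 shift units [ 0.649 -7.488  2.068] turn None
0 178.0; 8 176.0; 16 179.0; 24 171.0; 32 169.0; 40 167.0; 48 165.0; 56 163.0; 64 161.0; 72 159.0; 80 157.0; 88 155.0; 96 153.0; 104 151.0; 112 149.0; 120 147.0; 128 1.0; 19.87370508385863 34.99979496002197
pos [601.  -19.6 165.3] psi 93.09 shift units [-3.546 -0.9    0.192] turn -0.0157
```

Request:
carry_out:
  targets:
    - [-0.3,-0.085,0,-0.0157]
    - [-0.3,-0.085,0,0]
    - [-0.3,-0.085,0,0]
    - [-0.3,-0.085,0,0]
    - [-0.3,-0.085,0,0]
    - [-0.3,-0.085,0,0]
    - [-0.3,-0.085,0,0]
    - [-0.3,-0.085,0,0]
    - [-0.3,-0.085,0,0]
    - [-0.3,-0.085,0,0]
    - [-0.3,-0.085,0,0]
    - [-0.22,-0.05,0,0]

```text
clock: 32.0
position: [542.9, -307.4, 164.0]
orientation: [[-0.078, 0.997, -0.002], [0.997, 0.078, 0.001], [0.001, -0.002, -1.0]]
force: [-0.3, 1.4, -1.5]
opening: 19.5
finger_force: 35.0
```

Request:
carry_out:
  targets:
    - [0,0,0.2,0]
    - [0,0,0.25,0]
    - [0,0,0.2,0]
    - [0,0,0.1,0]
    - [0,0,0,0]
    - [0,0,0,0]

```text
clock: 32.5
position: [544.0, -305.7, 105.0]
orientation: [[-0.079, 0.997, -0.001], [0.997, 0.079, 0.001], [0.001, -0.001, -1.0]]
force: [0.8, 0.1, -0.8]
opening: 19.7
finger_force: 35.0
```

```bash
python3 - <<'E'
from h import *
go(*dr(123,-41),70,94.5)
E
```

```text
pos [ 544.  -305.7  105. ] psi 94.52 shift units [-0.013  0.004  0.438] turn 0.0002
```

Request:
carry_out:
  targets:
    - [-0.01,0,0.15,0]
    - [0,0,0.15,0]
    - [0,0,0.12,0]
    - [0,0,0,0]

```text
clock: 32.83
position: [543.3, -306.1, 69.6]
orientation: [[-0.079, 0.997, -0.003], [0.997, 0.079, 0.002], [0.002, -0.002, -1.0]]
force: [-0.7, -0.2, -0.9]
opening: 19.8
finger_force: 35.0
```

Request:
carry_out:
  targets:
    - [0,0,0,0]
    - [0,0,0.07,0]
    - [0,0,0.07,0]
    - [0,0,0.07,0]
    - [0,0,0.07,0]
    - [0,0,0.07,0]
    - [0,0,0.07,0]
    - [0,0,0.05,0]
    - [0,0,0.05,0]
    - [0,0,0,0]
    - [0,0,0,0]
  force: 3

```text
clock: 33.75
position: [544.3, -306.7, 30.2]
orientation: [[-0.079, 0.997, -0.0], [0.997, 0.079, 0.0], [0.0, -0.0, -1.0]]
force: [-0.3, 0.5, -0.3]
opening: 19.6
finger_force: 3.0
```

```bash
python3 - <<'E'
from h import *
slope()
E
```

```text
pos [ 544.4 -306.8   30.4] psi 94.51 shift units [ 4.357 -6.483  0.381] turn None
0 41.0; 8 41.0; 16 43.0; 24 40.0; 32 40.0; 40 40.0; 48 40.0; 56 40.0; 64 40.0; 72 40.0; 80 40.0; 88 39.0; 96 39.0; 104 39.0; 112 39.0; 120 26.0; 20.04176005578903 2.999972440302372
```

Request:
carry_out:
  targets:
    - [0,0,0.02,0]
    - [0,0,0,0]
    - [0,0,0,0]

```text
clock: 34.05
position: [544.5, -306.9, 28.9]
orientation: [[-0.079, 0.997, 0.0], [0.997, 0.079, -0.0], [-0.0, 0.0, -1.0]]
force: [-0.6, -0.1, -0.7]
opening: 20.0
finger_force: 3.0
```

Request:
carry_out:
  targets:
    - [0,0,0,0]
    - [0,0,0,0]
    - [0,0,0,0]
    - [0,0,-0.2,0]
    - [0,0,-0.4,0]
    - [0,0,-0.4,0]
    - [0,0,-0.4,0]
    - [0,0,-0.3,0]
    - [0,0,0,0]
  grip: 0.29

```text
clock: 34.8
position: [546.7, -308.2, 170.1]
orientation: [[-0.079, 0.997, 0.006], [0.997, 0.079, -0.004], [-0.004, 0.006, -1.0]]
force: [1.0, -0.3, 1.1]
opening: 26.5
finger_force: 0.0
```

```bash
python3 - <<'E'
from h import *
o=ctrl.observe();go(646.4,202.5,60,93.1,o); p=np.array(o["position"]);a=np.radians(93.1);d=np.array([646.4,202.5])-p[:2];print(d@[np.cos(a),np.sin(a)]/80,d@[np.sin(a),-np.cos(a)]/80)
E
```

```text
pos [ 546.7 -308.2  170.1] psi 94.51 shift units [6.272 1.737 1.361] turn 0.0156
6.306836947185672 1.5899048700957636
```

Request:
carry_out:
  targets:
    - [0.42,0.11,0,0.0156]
    - [0.42,0.11,0,0]
    - [0.42,0.11,0,0]
    - [0.42,0.11,0,0]
    - [0.42,0.11,0,0]
    - [0.42,0.11,0,0]
    - [0.42,0.11,0,0]
    - [0.42,0.11,0,0]
    - [0.42,0.11,0,0]
    - [0.42,0.11,0,0]
    - [0.42,0.11,0,0]
    - [0.42,0.11,0,0]
  grip: 0.36

```text
clock: 35.8
position: [627.0, 103.4, 164.3]
orientation: [[-0.054, 0.999, -0.0], [0.999, 0.054, -0.0], [-0.0, -0.0, -1.0]]
force: [0.5, 0.4, 0.7]
opening: 32.8
finger_force: 0.0
```

Request:
carry_out:
  targets:
    - [0.42,0.11,0.1,0]
    - [0.42,0.11,0.2,0]
    - [0.42,0.07,0.3,0]
    - [0,0,0.3,0]
    - [0,0,0.3,0]
    - [0,0,0.15,0]
    - [0,0,0,0]
    - [0,0,0,0]
    - [0,0,0,0]

```text
clock: 36.55
position: [645.8, 203.4, 58.1]
orientation: [[-0.054, 0.999, 0.001], [0.999, 0.054, 0.0], [0.0, 0.001, -1.0]]
force: [-0.1, 1.6, 0.7]
opening: 32.9
finger_force: 0.0
```

```bash
python3 -c "
from h import *
go(646.4,202.5,10.5,93.1)"
```

```text
pos [645.8 203.4  58.1] psi 93.07 shift units [-0.012  0.006  0.595] turn -0.0003
```

Request:
carry_out:
  targets:
    - [-0.01,0,0.1,0]
    - [0,0,0.15,0]
    - [0,0,0.15,0]
    - [0,0,0.1,0]
    - [0,0,0.08,0]
    - [0,0,0,0]
    - [0,0,0,0]

```text
clock: 37.13
position: [644.8, 202.7, 9.7]
orientation: [[-0.054, 0.999, -0.001], [0.999, 0.054, -0.0], [-0.0, -0.001, -1.0]]
force: [0.1, -0.0, 0.2]
opening: 32.7
finger_force: 0.0
```

Request:
carry_out:
  targets:
    - [0,0,0,0]
    - [0,0,0,0]
    - [0,0,0,0]
    - [0,0,0,0]
    - [0,0,0,0]
  grip: 0
  force: 4

```text
clock: 37.55
position: [645.0, 202.8, 10.5]
orientation: [[-0.054, 0.999, 0.0], [0.999, 0.054, 0.0], [0.0, 0.0, -1.0]]
force: [0.4, 0.5, -1.2]
opening: 19.9
finger_force: 4.0
```

Request:
carry_out:
  targets:
    - [0,0,-0.06,0]
    - [0,0,-0.06,0]
    - [0,0,-0.06,0]
    - [0,0,-0.06,0]
    - [0,0,-0.06,0]
    - [0,0,-0.06,0]
    - [0,0,-0.06,0]
    - [0,0,-0.06,0]
    - [0,0,0,0]

```text
clock: 38.3
position: [645.5, 202.9, 50.0]
orientation: [[-0.054, 0.999, 0.001], [0.999, 0.054, 0.0], [0.0, 0.001, -1.0]]
force: [-0.7, -0.2, -0.6]
opening: 19.9
finger_force: 4.0
```

Request:
carry_out:
  targets:
    - [0,0,0,0]
    - [0,0,0,0]
    - [0,0,0,0]
  force: 35

```text
clock: 38.55
position: [645.2, 202.7, 48.8]
orientation: [[-0.054, 0.999, 0.0], [0.999, 0.054, 0.0], [0.0, 0.0, -1.0]]
force: [0.9, -2.1, 1.7]
opening: 19.5
finger_force: 35.0
```

```bash
python3 -c "
from h import *
slope()"
```

```text
pos [645.1 202.7  48.8] psi 93.09 shift units [-2.095 -8.189  0.608] turn None
0 58.0; 8 56.0; 16 62.0; 24 52.0; 32 50.0; 40 48.0; 48 70.0; 56 71.0; 64 71.0; 72 71.0; 80 71.0; 88 71.0; 96 71.0; 104 71.0; 112 71.0; 19.446131835651133 35.00409722328186
```

Request:
carry_out:
  targets:
    - [-0.12,0,-0.029,0]
    - [-0.22,0,-0.053,0]
    - [-0.22,0,-0.053,0]
    - [-0.22,0,-0.053,0]
    - [-0.22,0,-0.053,0]
    - [-0.22,0,-0.053,0]
    - [-0.22,0,-0.053,0]
    - [-0.22,0,-0.053,0]
    - [-0.22,0,-0.053,0]
    - [-0.22,0,-0.053,0]
    - [-0.22,0,-0.053,0]
    - [-0.22,0,-0.053,0]

```text
clock: 39.6
position: [655.4, -1.5, 97.7]
orientation: [[-0.054, 0.999, -0.001], [0.999, 0.054, -0.0], [0.0, -0.001, -1.0]]
force: [0.1, -0.3, -1.1]
opening: 19.4
finger_force: 35.0
```

Request:
carry_out:
  targets:
    - [-0.22,0,-0.06,0]
    - [0,0,-0.2,0]
    - [0,0,-0.3,0]
    - [0,0,-0.3,0]
    - [0,0,0,0]
    - [0,0,0,0]

```text
clock: 40.1
position: [657.2, -18.2, 167.4]
orientation: [[-0.054, 0.999, 0.002], [0.999, 0.054, -0.0], [-0.0, 0.002, -1.0]]
force: [-0.8, 0.0, -2.1]
opening: 19.7
finger_force: 35.0
```

```bash
cat >> h.py <<'E'
def go2(x,y,z,psi):
    "turn first, then shift"
    o=ctrl.observe();p=np.array(o["position"]);R=np.array(o["orientation"]);b=np.degrees(np.arctan2(R[1,0],R[0,0]));a=np.radians(psi);d=np.array([x,y,z])-p
    print(p.round(1),"turn",round((b-psi)/90,4),"then",(np.array([d[:2]@[np.cos(a),np.sin(a)],d[:2]@[np.sin(a),-np.cos(a)],-d[2]])/80).round(3))
E
python3 - <<'E'
from h import *
slope(); go2(*dr(82,-41),150,94.5)
E
```

```text
pos [656.5 -18.  166.2] psi 93.1 shift units [ 0.669 -8.181  2.08 ] turn None
0 177.0; 8 175.0; 16 180.0; 24 170.0; 32 168.0; 40 166.0; 48 164.0; 56 162.0; 64 160.0; 72 158.0; 80 156.0; 88 154.0; 96 152.0; 104 150.0; 112 148.0; 120 146.0; 128 0.0; 19.871479858526737 34.99963045120239
[656.5 -18.  166.2] turn -0.0155 then [-3.487 -2.193  0.202]
```

Request:
carry_out:
  targets:
    - [-0.3,-0.19,0,-0.0155]
    - [-0.3,-0.19,0,0]
    - [-0.3,-0.19,0,0]
    - [-0.3,-0.19,0,0]
    - [-0.3,-0.19,0,0]
    - [-0.3,-0.19,0,0]
    - [-0.3,-0.19,0,0]
    - [-0.3,-0.19,0,0]
    - [-0.3,-0.19,0,0]
    - [-0.3,-0.19,0,0]
    - [-0.3,-0.19,0,0]
    - [-0.2,-0.09,0,0]

```text
clock: 41.15
position: [502.0, -311.5, 164.9]
orientation: [[-0.078, 0.997, -0.002], [0.997, 0.078, 0.001], [0.001, -0.002, -1.0]]
force: [0.5, 0.6, -1.1]
opening: 19.5
finger_force: 35.0
```

Request:
carry_out:
  targets:
    - [0,0,0.2,0]
    - [0,0,0.25,0]
    - [0,0,0.2,0]
    - [0,0,0.1,0]
    - [0,0,0,0]
    - [0,0,0,0]

```text
clock: 41.65
position: [504.0, -309.9, 106.0]
orientation: [[-0.079, 0.997, -0.001], [0.997, 0.079, 0.001], [0.001, -0.001, -1.0]]
force: [0.6, 0.2, 0.0]
opening: 19.9
finger_force: 35.0
```

```bash
python3 - <<'E'
from h import *
go(*dr(83,-41),70,94.5)
s=snap("wrist"); W=s["W"];save(s,"w6.png")
with np.errstate(all="ignore"):
    m=(W[...,0]>420)&(W[...,0]<680)&(W[...,1]>-290)&(W[...,1]<-200)
    P=W[m];D=np.array([[*indr(*q[:2]),q[2]] for q in P])
for x in range(30,260,4):
    q=D[abs(D[:,0]-x)<2]
    if len(q): print(x,np.median(q[:,2]).round(),end=" ")
E
```

```text
pos [ 504.  -309.9  106. ] psi 94.51 shift units [-0.001  0.006  0.45 ] turn 0.0001
30 202.0 34 203.0 38 202.0 42 201.0 46 211.0 50 208.0 54 208.0 58 209.0 62 209.0 66 209.0 70 209.0 74 212.0 78 202.0 82 202.0 86 202.0 90 202.0 94 214.0 98 209.0 102 209.0 106 209.0 110 209.0 114 208.0 118 209.0 122 219.0 126 203.0 130 204.0 134 220.0 138 203.0 142 201.0 146 27.0 150 27.0 154 35.0 158 196.0 162 38.0 166 38.0 170 38.0 174 38.0 178 26.0 182 26.0 186 26.0 190 26.0 194 26.0 198 33.0 202 38.0 206 38.0 210 38.0 214 38.0 218 38.0 222 27.0 226 26.0 230 26.0 234 26.0 238 26.0 242 44.0 246 58.0 250 69.0 254 73.0 258 74.0
```

View pics/w6.png

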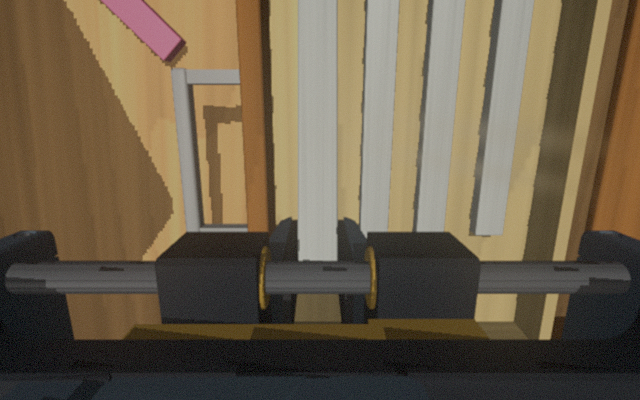

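The picture shows three bars lying parallel in the drawer (cols 378, 438, 505), with the fourth held at col 318 between the drawer front and the third bar. The back wall reads dx=242, as expected.

Request:
carry_out:
  targets:
    - [-0.01,0.01,0.15,0]
    - [0,0,0.15,0]
    - [0,0,0.12,0]
    - [0,0,0,0]

```text
clock: 42.03
position: [504.1, -310.1, 70.5]
orientation: [[-0.078, 0.997, -0.003], [0.997, 0.078, 0.002], [0.002, -0.002, -1.0]]
force: [0.0, 0.2, -1.6]
opening: 19.7
finger_force: 35.0
```

Request:
carry_out:
  targets:
    - [0,0,0,0]
    - [0,0,0.07,0]
    - [0,0,0.07,0]
    - [0,0,0.07,0]
    - [0,0,0.07,0]
    - [0,0,0.07,0]
    - [0,0,0.07,0]
    - [0,0,0.06,0]
    - [0,0,0.06,0]
    - [0,0,0,0]
    - [0,0,0,0]
  force: 3

```text
clock: 42.95
position: [505.1, -310.8, 29.4]
orientation: [[-0.078, 0.997, -0.001], [0.997, 0.078, 0.0], [0.0, -0.001, -1.0]]
force: [0.3, 0.8, -1.1]
opening: 20.0
finger_force: 3.0
```

Request:
carry_out:
  targets:
    - [0,0,0,0]
    - [0,0,0,0]
    - [0,0,0,0]
    - [0,0,0,0]
  grip: 0.27

```text
clock: 43.28
position: [505.4, -311.0, 30.0]
orientation: [[-0.079, 0.997, 0.0], [0.997, 0.079, -0.0], [-0.0, 0.0, -1.0]]
force: [-0.1, -0.3, 0.5]
opening: 24.7
finger_force: 0.0
```

Request:
carry_out:
  targets:
    - [0,0,-0.2,0]
    - [0,0,-0.4,0]
    - [0,0,-0.4,0]
    - [0,0,-0.4,0]
    - [0,0,-0.4,0]
    - [0,0,-0.4,0]
    - [0,0,0,0]
    - [0,0,0,0]

```text
clock: 43.95
position: [506.1, -311.4, 207.7]
orientation: [[-0.078, 0.997, 0.003], [0.997, 0.078, -0.002], [-0.002, 0.003, -1.0]]
force: [-0.8, -0.1, -0.2]
opening: 24.4
finger_force: 0.0
```

```bash
python3 - <<'E'
from h import *
W=snap("wrist")["W"]
with np.errstate(all="ignore"):
    m=(W[...,0]>420)&(W[...,0]<680)&(W[...,1]>-290)&(W[...,1]<-230)
    P=W[m];D=np.array([[*indr(*q[:2]),q[2]] for q in P])
for x in range(50,200,6):
    q=D[abs(D[:,0]-x)<2]
    if len(q): print(x,np.median(q[:,2]).round(),end=" ")
print()
T=snap("top");W=T["W"]
with np.errstate(all="ignore"):
    g=W[(W[...,0]>380)&(W[...,0]<620)&(W[...,1]>-80)&(W[...,1]<130)&(W[...,2]>9)&(W[...,2]<60)]
print(len(g),g.min(0),g.max(0)); print(cv2.minAreaRect(np.ascontiguousarray(g[:,:2],dtype=np.float32)))
go2(479,-60,230,93)
save(T,"top1.png",(150,60,560,330),1.8)
E
```

```text
50 310.0 56 310.0 62 310.0 68 310.0 74 321.0 80 321.0 86 321.0 92 321.0 98 320.0 104 311.0 110 311.0 116 311.0 122 318.0 128 323.0 134 323.0 140 320.0 146 303.0 152 302.0 158 300.0 164 39.0 170 38.0 176 38.0 182 26.0 188 26.0 194 26.0 
231 [447.09599473 -15.27264574  10.08741267] [510.86566634  31.72393822  37.45738372]
((478.6708679199219, 7.684108734130859), (32.0700798034668, 59.58108901977539), 70.24860382080078)
[ 504.8 -310.6  204.9] turn 0.0166 then [ 3.145 -0.158 -0.313]
```

View pics/top1.png

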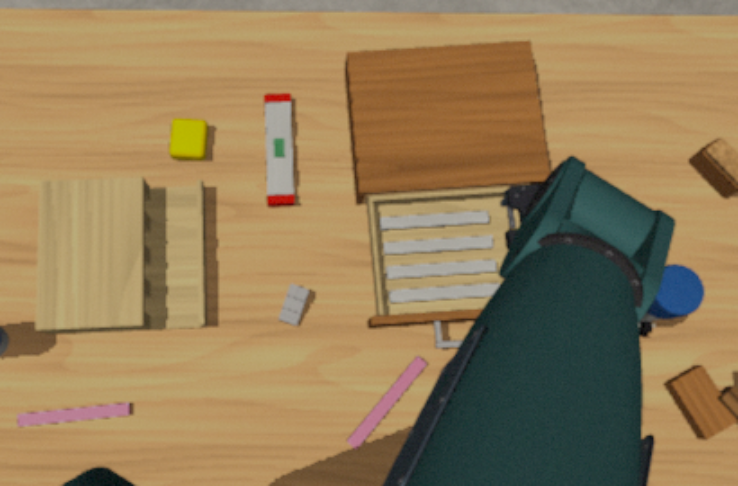

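The top view shows all four bars lying side by side in the drawer; the gauge is unmoved at (295,304) in the crop, and the other objects haven't shifted. Next is the gauge.

Request:
carry_out:
  targets:
    - [0,0,0,-0.073]
    - [0,0,0,-0.073]
    - [0,0,0,-0.073]
    - [0,0,0,-0.073]
    - [0,0,0,-0.073]
    - [0,0,0,-0.073]
    - [0,0,0,-0.073]
    - [0,0,0,-0.073]
    - [0,0,0,-0.073]
    - [0,0,0,-0.073]
    - [0,0,0,0]
  grip: 0.65

```text
clock: 44.97
position: [504.5, -310.4, 204.0]
orientation: [[-0.943, 0.334, -0.002], [0.334, 0.943, 0.002], [0.003, 0.001, -1.0]]
force: [0.1, 0.2, 0.9]
opening: 59.0
finger_force: 0.0
```

```bash
python3 -c "
from h import *
go2(478.7,7.7,60,160.2)"
```

```text
[ 504.5 -310.4  204. ] turn 0.0035 then [1.651 3.632 1.8  ]
```

Request:
carry_out:
  targets:
    - [0.165,0.36,0,0.0035]
    - [0.165,0.36,0,0]
    - [0.165,0.36,0,0]
    - [0.165,0.36,0,0]
    - [0.165,0.36,0,0]
    - [0.165,0.36,0,0]
    - [0.165,0.36,0,0]
    - [0.165,0.36,0.1,0]
    - [0.165,0.36,0.2,0]
    - [0.165,0.39,0.2,0]
    - [0,0,0.2,0]
    - [0,0,0.2,0]

```text
clock: 45.97
position: [480.2, 8.8, 132.2]
orientation: [[-0.938, 0.345, -0.001], [0.345, 0.938, 0.0], [0.001, -0.0, -1.0]]
force: [0.5, 0.6, -0.4]
opening: 59.4
finger_force: 0.0
```

Request:
carry_out:
  targets:
    - [0,0,0.3,0]
    - [0,0,0.3,0]
    - [0,0,0.2,0]
    - [0,0,0,0]
    - [0,0,0,0]

```text
clock: 46.38
position: [480.0, 7.2, 68.8]
orientation: [[-0.938, 0.346, -0.003], [0.346, 0.938, 0.0], [0.003, -0.001, -1.0]]
force: [0.6, -0.2, 0.5]
opening: 59.4
finger_force: 0.0
```

```bash
python3 -c "
from h import *
T=snap('top');W=T['W'];s=snap('wrist')
with np.errstate(all='ignore'):
  for n,W in(('top',W),('wrist',s['W'])):
    g=W[(W[...,0]>400)&(W[...,0]<560)&(W[...,1]>-60)&(W[...,1]<80)&(W[...,2]>9)&(W[...,2]<36)]
    print(n,len(g));
    if len(g):print(cv2.minAreaRect(np.ascontiguousarray(g[:,:2],dtype=np.float32)))
go2(478.7,7.7,6,160.2)"
```

```text
top 0
wrist 4320
((477.1023864746094, 5.43821907043457), (32.09112548828125, 54.08650207519531), 70.35680389404297)
[481.3   7.1  70.3] turn -0.0046 then [ 0.034 -0.004  0.804]
```

Request:
carry_out:
  targets:
    - [0.03,-0.01,0.2,0]
    - [0,0,0.25,0]
    - [0,0,0.2,0]
    - [0,0,0.1,0]
    - [0,0,0.05,0]
    - [0,0,0,0]
    - [0,0,0,0]

```text
clock: 47.07
position: [479.1, 7.2, 6.5]
orientation: [[-0.939, 0.344, 0.001], [0.344, 0.939, -0.0], [-0.001, 0.0, -1.0]]
force: [-0.2, 1.0, 0.1]
opening: 59.2
finger_force: 0.0
```

Request:
carry_out:
  targets:
    - [0,0,0,0]
    - [0,0,0,0]
    - [0,0,0,0]
    - [0,0,0,0]
    - [0,0,0,0]
    - [0,0,0,0]
  grip: 0
  force: 35

```text
clock: 47.57
position: [478.6, 7.2, 6.0]
orientation: [[-0.939, 0.344, 0.0], [0.344, 0.939, -0.0], [-0.0, 0.0, -1.0]]
force: [-2.0, -0.7, 7.1]
opening: 31.8
finger_force: 35.0
```

Request:
carry_out:
  targets:
    - [0,0,-0.2,0]
    - [0,0,-0.35,0]
    - [0,0,-0.35,0.073]
    - [0,0,-0.35,0.073]
    - [0,0,-0.35,0.073]
    - [0,0,-0.2,0.073]
    - [0,0,0,0.073]
    - [0,0,0,0.073]
    - [0,0,0,0.073]
    - [0,0,0,0.073]
    - [0,0,0,0.073]
    - [0,0,0,0.073]

```text
clock: 48.57
position: [478.1, 7.2, 149.6]
orientation: [[-0.067, 0.998, -0.001], [0.998, 0.067, 0.0], [0.0, -0.001, -1.0]]
force: [-0.1, -1.0, -2.2]
opening: 31.7
finger_force: 35.0
```

```bash
python3 -c "
from h import *
go2(*dr(145,-97),140,94.5); print(ctrl.observe()['opening'])"
```

```text
[478.1   7.2 149.6] turn -0.0072 then [-4.677  0.792  0.12 ]
31.745856898125528
```

Request:
carry_out:
  targets:
    - [-0.39,0.066,0,-0.0072]
    - [-0.39,0.066,0,0]
    - [-0.39,0.066,0,0]
    - [-0.39,0.066,0,0]
    - [-0.39,0.066,0,0]
    - [-0.39,0.066,0,0]
    - [-0.39,0.066,0,0]
    - [-0.39,0.066,0,0]
    - [-0.39,0.066,0,0]
    - [-0.39,0.066,0,0]
    - [-0.39,0.066,0,0]
    - [-0.36,0.066,0,0]

```text
clock: 49.57
position: [572.4, -359.9, 149.3]
orientation: [[-0.084, 0.996, -0.001], [0.996, 0.084, 0.0], [0.0, -0.001, -1.0]]
force: [0.6, 0.7, -2.5]
opening: 31.4
finger_force: 35.0
```

Request:
carry_out:
  targets:
    - [0,0,0.2,0]
    - [0,0,0.2,0]
    - [0,0,0.2,0]
    - [0,0,0,0]
    - [0,0,0,0]

```text
clock: 49.98
position: [571.9, -357.5, 100.7]
orientation: [[-0.084, 0.996, -0.002], [0.996, 0.084, 0.001], [0.001, -0.002, -1.0]]
force: [0.7, -0.1, -1.3]
opening: 31.8
finger_force: 35.0
```

```bash
python3 -c "
from h import *
go2(*dr(145,-97),32,94.5); o=ctrl.observe();print(o['opening'],indr(*o['position'][:2]))"
```

```text
[ 571.9 -357.5  100.7] turn 0.0038 then [-0.04  -0.019  0.859]
31.784062977636363 (np.float64(146.53651348101886), np.float64(-93.78850800068774))
```

Request:
carry_out:
  targets:
    - [-0.04,-0.02,0.15,0]
    - [0,0,0.2,0]
    - [0,0,0.2,0]
    - [0,0,0.15,0]
    - [0,0,0.1,0]
    - [0,0,0.03,0]
    - [0,0,0,0]
    - [0,0,0,0]

```text
clock: 50.65
position: [571.5, -361.7, 35.5]
orientation: [[-0.084, 0.996, 0.0], [0.996, 0.084, -0.0], [-0.0, 0.0, -1.0]]
force: [0.1, -0.4, -1.6]
opening: 31.6
finger_force: 35.0
```

Request:
carry_out:
  targets:
    - [0,0,0,0]
    - [0,0,0,0]
    - [0,0,0,0]
    - [0,0,0,0]
    - [0,0,-0.1,0]
    - [0,0,-0.3,0]
    - [0,0,-0.4,0]
    - [0,0,-0.4,0]
    - [0,0,-0.4,0]
    - [0,0,-0.4,0]
    - [0,0,0,0]
  grip: 0.5

```text
clock: 51.57
position: [573.9, -363.2, 203.0]
orientation: [[-0.084, 0.996, 0.007], [0.996, 0.084, -0.005], [-0.006, 0.007, -1.0]]
force: [0.8, -0.3, 1.0]
opening: 45.7
finger_force: 0.0
```

```bash
python3 - <<'E'
from h import *
s=snap("wrist");save(s,"w7.png");T=snap("top");
m=np.vstack([s["frame"][:300],T["frame"][100:300]])[...,::-1];cv2.imwrite("pics/m7.png",m)
go2(375,-282,205,94.5)
E
```

```text
[ 571.9 -361.9  197.4] turn 0.0037 then [ 1.189 -2.375 -0.094]
```

View pics/m7.png

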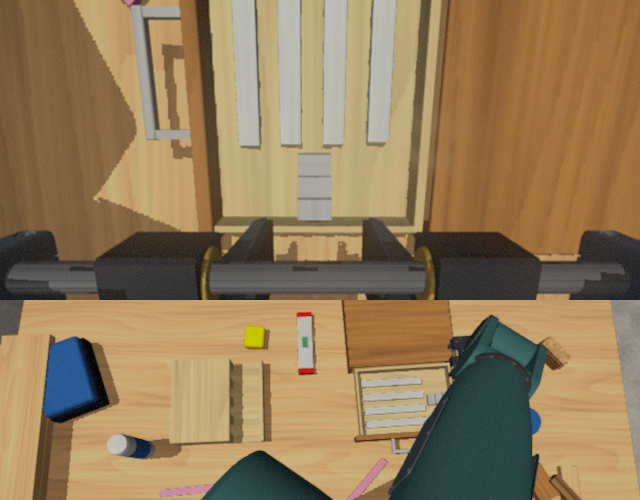

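The wrist view shows four bars and the gauge (314,187) flat on the drawer floor inside the walls; nothing else has moved. Now I'll shut the drawer by its handle.

```bash
python3 -c "
from h import *
go2(417.5,-278,38,94.5)"
```

```text
[ 571.9 -361.9  197.4] turn 0.0037 then [ 1.197 -1.842  1.993]
```

Request:
carry_out:
  targets:
    - [0.16,-0.26,0,0.0037]
    - [0.16,-0.26,0,0]
    - [0.16,-0.26,0,0]
    - [0.16,-0.26,0,0]
    - [0.16,-0.26,0,0]
    - [0.16,-0.26,0,0]
    - [0.15,-0.28,0,0]
    - [0,0,0,0]
    - [0,0,0,0]
  grip: 0.42

```text
clock: 52.42
position: [416.4, -284.0, 194.7]
orientation: [[-0.078, 0.997, -0.001], [0.997, 0.078, 0.001], [0.001, -0.001, -1.0]]
force: [0.9, -0.2, 1.0]
opening: 37.9
finger_force: 0.0
```

```bash
python3 -c "
from h import *
go2(417.5,-278,38,94.5)"
```

```text
[ 416.4 -284.   194.7] turn -0.0002 then [0.074 0.02  1.958]
```

Request:
carry_out:
  targets:
    - [0.07,0.02,0.2,0]
    - [0,0,0.35,0]
    - [0,0,0.35,0]
    - [0,0,0.35,0]
    - [0,0,0.35,0]
    - [0,0,0.2,0]
    - [0,0,0.15,0]
    - [0,0,0,0]
    - [0,0,0,0]

```text
clock: 53.17
position: [418.9, -279.0, 39.1]
orientation: [[-0.078, 0.997, -0.001], [0.997, 0.078, 0.001], [0.001, -0.001, -1.0]]
force: [0.3, -0.8, 0.7]
opening: 38.3
finger_force: 0.0
```

Request:
carry_out:
  targets:
    - [0,0,0,0]
    - [0,0,0,0]
    - [0,0,0,0]
    - [0,0,0,0]
    - [0,0,0,0]
    - [0,0,0,0]
  grip: 0
  force: 30

```text
clock: 53.67
position: [418.9, -279.1, 39.9]
orientation: [[-0.079, 0.997, 0.0], [0.997, 0.079, -0.0], [-0.0, 0.0, -1.0]]
force: [-0.7, 0.0, 8.2]
opening: 9.5
finger_force: 30.0
```

Request:
carry_out:
  targets:
    - [0,0.06,0,0]
    - [0,0.12,0,0]
    - [0,0.18,0,0]
    - [0,0.2,0,0]
    - [0,0.2,0,0]
    - [0,0.2,0,0]
    - [0,0.2,0,0]
    - [0,0.2,0,0]
    - [0,0.2,0,0]
    - [0,0.2,0,0]
    - [0,0.2,0,0]
    - [0,0.2,0,0]

```text
clock: 54.67
position: [591.6, -265.3, 39.9]
orientation: [[-0.079, 0.997, -0.0], [0.997, 0.079, 0.0], [0.0, -0.0, -1.0]]
force: [-2.8, 0.2, 8.0]
opening: 9.6
finger_force: 30.0
```

Request:
carry_out:
  targets:
    - [0,0.12,0,0]
    - [0,0.08,0,0]
    - [0,0.04,0,0]
    - [0,0,0,0]
    - [0,0,0,0]

```text
clock: 55.08
position: [610.9, -263.8, 39.9]
orientation: [[-0.079, 0.997, 0.001], [0.997, 0.079, -0.0], [-0.0, 0.001, -1.0]]
force: [1.6, 2.7, 5.5]
opening: 9.8
finger_force: 30.0
```

Request:
carry_out:
  targets:
    - [0,0.04,0,0]
    - [0,0.03,0,0]
    - [0,0.02,0,0]
    - [0,0,0,0]

```text
clock: 55.42
position: [617.1, -263.2, 39.9]
orientation: [[-0.079, 0.997, -0.001], [0.997, 0.079, 0.0], [0.0, -0.001, -1.0]]
force: [-5.4, 2.1, 10.1]
opening: 9.6
finger_force: 30.0
```

Request:
carry_out:
  targets:
    - [0,0.03,0,0]
    - [0,0,0,0]
    - [0,0,0,0]

```text
clock: 55.67
position: [617.1, -263.2, 39.8]
orientation: [[-0.079, 0.997, -0.005], [0.997, 0.079, 0.001], [0.001, -0.005, -1.0]]
force: [-21.5, -1.0, 23.6]
opening: 10.0
finger_force: 30.0
```

Hard stop reached, so the drawer is shut. Release and lift clear.

Request:
carry_out:
  targets:
    - [0,0,0,0]
    - [0,0,0,0]
    - [0,0,0,0]
    - [0,-0.03,0,0]
    - [0,0,0,0]
    - [0,0,-0.1,0]
    - [0,0,-0.3,0]
    - [0,0,-0.35,0]
    - [0,0,-0.35,0]
    - [0,0,-0.35,0]
    - [0,0,0,0]
    - [0,0,0,0]
  grip: 0.35

```text
clock: 56.67
position: [618.2, -263.8, 157.6]
orientation: [[-0.078, 0.997, 0.003], [0.997, 0.078, -0.001], [-0.002, 0.003, -1.0]]
force: [-0.2, 1.0, -1.1]
opening: 31.8
finger_force: 0.0
```

```bash
python3 - <<'E'
from h import *
s=snap("wrist");save(s,"w8.png");W=s["W"];o=ctrl.observe();print(o["position"])
with np.errstate(all="ignore"):
    m=(W[...,0]>580)&(W[...,0]<720)&(W[...,1]>-230)&(W[...,1]<-170);P=W[m]
D=np.array([[*indr(*q[:2]),q[2]] for q in P])
for x in range(180,280,4):
    q=D[abs(D[:,0]-x)<2]
    if len(q): print(x,np.median(q[:,2]).round(),end=" ")
E
```

```text
[ 617.33122713 -263.35955083  155.90466612]
180 248.0 184 0.0 188 0.0 192 0.0 196 1.0 200 1.0 204 1.0 208 0.0 212 0.0 216 0.0 220 251.0 224 254.0 228 254.0 232 255.0 236 253.0 240 65.0 244 64.0 248 65.0 252 74.0 256 75.0 260 75.0 264 75.0 268 75.0 272 247.0 276 242.0
```

View pics/w8.png

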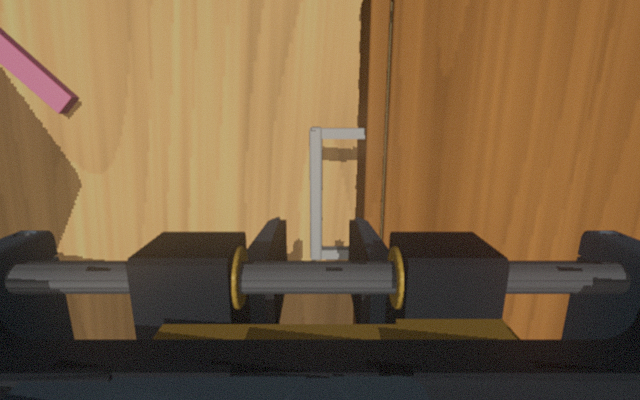

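The picture shows the drawer front flush against the unit (thin seam at col 388), the handle free at col 316 and the gripper clear.

```bash
python3 -c "
from h import *
print(ctrl.sign_off())"
```

```text
the job is handed in; nothing more can be done
None
```

The drawer is shut with the gauge block and all four bars inside, and the job is handed in; the hand-in call returned no verdict. The trim router, spirit level, spray can, tape measure and pink look-alikes were not touched.

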